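# Clamp a bushing in the bore-gauging fixture with its tab-lock knob

### The job

Stand the loose steel bushing upright on the round rest in front of the V of the bore-gauging fixture. Then pinch both release tabs of the fixture's knob and turn the knob clockwise until the rubber-tipped plunger has pushed the bushing into the V and holds it snugly - its spring partly compressed, never driven solid, or the thin wall is squeezed out of round - and let go of the knob with its tabs sprung out into a notch, so that it stays locked. Leave the micrometer beside the fixture and the paint marker behind it where they lie.

Things in the scene. Friction and masses are not known exactly. Their poses are not given: they have to be found in the camera images.
- bushing: thin-walled turned steel bushing to be clamped, 52 mm outside diameter, 75 mm tall, open bore, about 0.18 kg, standing upright alone on the bench to the right of the fixture. Origin: centre of its underside; z along its axis. Take it across the outside diameter. (Other bushings, at the far left and in the toggle clamp, are not meant.)
- fixture: bore-gauging fixture, bolted down: steel plate 112 x 310 x 14 mm. Origin: centre of its underside on the bench; y along its length towards the V end, z up. Along y: knob on a grey housing (axis at y = -85 mm), sliding jaw, round steel rest (58 mm diameter, centre at y = 75 mm), V-anvil (120 degree V open to -y, 60 mm wide, from y = 92 mm on, 70 mm high). The rest is open at its sides (+x, -x).
- nest (a point): point on top of the rest, 18 mm above the bench, where the middle of the bushing's underside is when the bushing touches both faces of the V. +y into the V, -y to the plunger, z up. Before clamping, the plunger's tip is 8 to 24 mm clear of a bushing in the V: set the bushing down 1 to 5 mm short of here (-y). The plunger pushes it home into the V.
- jaw: aluminium sliding jaw, 50 x 36 mm, 64 mm high, with a plunger. The knob drives it 20 mm per rad to +y of the fixture. Its body origin is the fixture's origin at knob 0. The plunger (rubber tip 17 mm across, 50 mm above the bench) was screwed in or out at the last job, so how far it stands out is unknown. Its tip is sprung: 4 mm of travel, 10 N as it starts to move, 24 N just before it is solid.
- knob_grip (a point): point on the knob's vertical axis at mid-height of its tabs, 81 mm above the bench. The frame turns with the knob: x from the axis through tab_a (tab_b is opposite), z up. Black knob, 41 mm in diameter, top at 104 mm. The steel notched ring round its foot is 80 mm in diameter, top 60 mm above the bench: keep fingertips above 62 mm. Nothing else within 75 mm of the axis is higher than 64 mm.
- knob (a joint): knob angle, rad: 0 = jaw fully open (start), grows clockwise seen from above, stop at 1.75. Notches at 0 and every 0.1309 rad (7.5 degrees), play about 0.015 rad either way. It turns only while both tabs are pressed more than 2.5 mm; free, slowly, it takes under 0.05 N m. Let go between two notches, the tabs stay on a tooth (not locked) or the pressed plunger turns the knob back.
- tab_a_face (a point): middle of the outer face of release tab_a, an aluminium plate in the knob's side, 16 mm wide, 63 to 98 mm above the bench; pressed towards the axis. When the bushing is caught between plunger and V (somewhere from 0.4 to 1.2 rad, found by feel) the knob's moment rises by 0.2 N m, then 0.05 N m per 0.036 rad, and steeply after 0.2 rad more. Stop in a notch 0.03 to 0.18 rad past that first rise.
- tab_b_face (a point): the same on tab_b, on the knob's opposite side. Over both outer faces: 56 mm with the tabs sprung out, 46 mm with both pressed home.
- tab_a (a joint): how far tab_a is pressed in, m: 0 = sprung out, its tongue in a notch; 0.005 = home; 0.002 or more while it rests on a tooth. Its spring pushes back with 3 N at first and 9 N when home.
- tab_b (a joint): the same for tab_b; both must be pressed for the knob to turn.
- micrometer: outside micrometer lying flat to the left of the fixture, 49 x 131 x 19 mm, origin under its middle; leave alone
- marker_red: paint marker lying behind the fixture, 136 mm long, 14 mm thick, origin under its middle; leave alone
There are look-alikes about, which are no part of the job. What is shaped like the bushing but green or orange is not meant.

How it is judged:
On the way, in this order (a step that is already met when the one before it is completed fails the run):
1. the bushing stands upright on the rest in front of the V, let go, with the plunger not yet bearing on it (horizontal distance between bushing and nest below 0.016 m and z of bushing in the frame of nest below 0.003 m and angle between bushing's own z axis and vertical below 0.06 rad and contact force between the fingers and bushing below 0.1 N and contact force between jaw and bushing below 5 N), for 0.2 s.
2. both release tabs are pinched in by more than 3 mm (value of joint each of tab_a, tab_b above 0.003 m), for 0.1 s.
3. the plunger bears on the bushing with more than 7 N (contact force between jaw and bushing above 7 N), for 0.2 s.
At the end, for the whole second after the job is handed in: The bushing is upright (within 0.05 rad), down on the rest and within 4 mm of the nest point, at rest; the plunger presses it against the V with 7 to 28 N; both tabs are sprung out into notches (pressed by less than 1.2 mm) (contact force between jaw and bushing between 7 and 28 N and horizontal distance between bushing and nest below 0.004 m and angle between bushing's own z axis and vertical below 0.05 rad and z of bushing in the frame of nest below 0.003 m and value of joint each of tab_a, tab_b below 0.0012 m and linear speed of bushing below 0.01 m/s); the robot touches nothing.
It fails at once if the plunger is driven solid and squeezes the bushing with more than 32 N (contact force between jaw and bushing above 32 N).
It fails at once if the micrometer is moved by more than 20 mm (distance of micrometer from where it was at the start of the episode above 0.02 m).
It fails at once if the marker is moved by more than 20 mm (distance of marker_red from where it was at the start of the episode above 0.02 m).
It also fails if it takes over 67 s, if anything falls off the work surface, if the arm or the gripper's body presses on something with over 40 N, if the wrist force passes 120 N, or if a joint passes its speed limit or range.

### The arm

A 7-joint arm with a two-finger parallel gripper is mounted at the origin on a cart in front of the work surface, level with it; the furniture and walls round the work are solid. World frame = base frame: x ahead of the robot, y to its left, z up, the work surface at z = 0. Lengths are in m, angles in rad, forces in N, time in s.
With the tool pointing down it reaches from about 0.4 to 0.85 m from the base axis. Payload 10.4 kg.
Tool frame: the origin (TCP) lies midway between the tips of the shut fingers; the grasp point (between the pads) lies 19 mm behind it; z points along the fingers, y is the direction in which the jaws open and shut (so a half turn about z gives the same grasp; the last joint's range is limited). The gripper opens to 85 mm and grips with 20 to 120 N. Pads are 22 mm wide; open, the fingers measure 114 mm over their backs; the gripper's body (76 mm by 85 mm) begins 54 mm behind the grasp point. The pads swing forward as they close: fully open they stand 13 mm farther back than shut.
Start: joints at [-0.023, 0.332, -0.065, 1.46, 0.022, 1.35, -0.088], TCP at [0.625, 0, 0.231] pointing down, gripper open.
Joint ranges: [-2.6, 2.6], [-0.5, 2.12], [-1.47, 1.34], [0.16, 2.42], [-1.27, 4.41], [0.06, 2.06], [-2.6, 2.6]. Speed limits (rad/s): [2.22, 2.22, 2.79, 2.79, 3.14, 3.14, 3.14].

### API

Orientations are given as a unit quaternion [x, y, z, w].
In Python, from workcell import get_obs, camera, calibration, hand_in gives the robot as it stands.
- The arm moves only by the shell command python3 -m handwheel 'ROWS' [FORCE]. ROWS is JSON, a list of rows, each an object with "jaw": the finger opening in mm, from 0 to 85.4; "delta_pos": the shift along the tool's x, y, z scaled (see below), a list of three; "turn": the turn about the tool's z scaled (see below). In form: [{"jaw": jaw, "delta_pos": [tx, ty, tz], "turn": turn}, ...]. A call has 1 to 10 rows; each row is the pose to reach, as a shift and turn from the pose commanded when the call began, along the tool's axes at that moment, turning the shorter way round; what a row does not reach only later rows make up. The controller multiplies each number of a shift by 1 m and each number of a turn by pi rad. A row lasts 1/12 s, in which the tool goes at most 41.7 mm and 7.16 degrees, less where a joint would pass 70% of its speed; a pose out of reach is approached as far as the arm can. A call with a number of a shift or a turn outside -1 to 1 is refused whole. A call with a gripper value outside its range is refused whole. The fingers move at their own pace and stop on an object; FORCE is the grip in N (left out, the last holds). Time passes only in rows, so rows that repeat a pose let the fingers close. It gives the time, the measured TCP pose, the force and the opening at its end, in the units of the state.
- get_obs(): the state, without advancing time (a new reading comes with each control period).
- camera(name): name is "scene" or "side" or "wrist"; returns the picture (400x640x3 uint8, red, green, blue); there is no depth.
- calibration(name): a dict with "mtx" (3x3 intrinsics, pixels), "dist_coeffs" ([k1, k2, p1, p2, k3] as OpenCV has them; the pictures are not rectified), "rvec" (rotation vector, rad) and "tvec" (3), from world to camera coordinates, as OpenCV has them. Camera axes: x right, y down, z forward; pixel columns grow to the right and rows downward; lengths in m; the calibration is good to about 2 mm. A picture is of the moment at which its call begins: read the wrist's pose just before it. calibration takes no time and is no camera call; for the wrist camera it gives the pose at the moment of the call.
- hand_in(): hands the job in, once; it reports no verdict.
The state is a dict: "clock": time; "joint_pos": joint angles; "joint_velocities": joint speeds; "tau": joint torques, N m; "position": TCP position; "ee_rot": TCP orientation; "ft_force": force on the tool from outside, world axes, zero at the start; "torque": the same for the moment, N m; "grip_width": opening from 0.0 (shut) to 1.0 (fully open).
Only numpy, scipy, OpenCV 4.12 (cv2) and the standard library are available. Lean on these libraries where they do the work, as an engineer would, in place of code of your own. Each camera call takes 0.05 s, during which the arm holds its last target.

## Working session

There is one attempt and no reset: what is moved stays moved. The work goes in short steps, Python scripts to look and compute and a shell command to move; the robot and the scene stay as the last step left them, time stands still between calls to the robot, and variables do not carry over. Pictures are saved under pics/ and viewed, and the job is handed in when it is done.

```bash
mkdir -p pics; ls; python3 - <<'E'
from workcell import get_obs,camera,calibration
import cv2,numpy as np
o=get_obs();print(o)
for n in ["scene","side","wrist"]:
    c=calibration(n);im=camera(n);cv2.imwrite(f"pics/{n}0.png",im[:,:,::-1])
    R=cv2.Rodrigues(np.array(c['rvec']))[0];print(n,c['mtx'],c['dist_coeffs'],(-R.T@np.array(c['tvec']).ravel()),R[2])
E
```

```text
pics
{'clock': 0.0, 'joint_pos': array([-0.02259119,  0.33287428, -0.06471363,  1.46094429,  0.02161973,
        1.34990146, -0.08850966]), 'joint_velocities': array([5.56735086e-04, 2.07620158e-04, 1.65247684e-04, 5.41723744e-05,
       3.81595284e-04, 3.85551963e-05, 6.68365060e-04]), 'tau': array([ 4.98105128e-04, -6.25449800e+01,  4.97091911e-02, -3.91610491e+01,
        1.63588714e-02,  9.83294769e-03, -6.01235030e-06]), 'position': array([ 6.24622412e-01, -9.53780449e-06,  2.30513052e-01]), 'ee_rot': array([ 7.07099597e-01,  7.07113603e-01, -5.33924134e-04, -4.76327179e-04]), 'ft_force': array([-0.16966111,  0.25868512,  0.15184037]), 'torque': array([ 0.04056715, -0.02726912, -0.0254074 ]), 'grip_width': 1.002643564433921}
scene [[512.50367169   0.         315.16282439]
 [  0.         512.50367169 191.73781461]
 [  0.           0.           1.        ]] [-0.06317478  0.          0.          0.          0.        ] [-0.11156918  0.93558691  0.77757067] [ 0.52392281 -0.67749878 -0.51623667]
side [[452.5942883    0.         311.78099999]
 [  0.         452.5942883  197.48770651]
 [  0.           0.           1.        ]] [0.04418879 0.         0.         0.         0.        ] [ 0.44603656 -0.93594065  0.84813112] [ 0.10662265  0.76977619 -0.62934587]
wrist [[314.72685843   0.         322.44187897]
 [  0.         314.72685843 198.03637586]
 [  0.           0.           1.        ]] [-0.0569558  0.         0.         0.         0.       ] [0.6257056  0.07842302 0.37310873] [-0.00112788 -0.30410552 -0.95263768]
```

View pics/scene0.png

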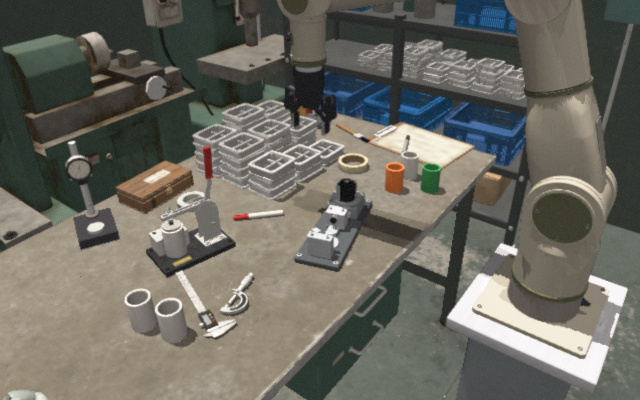

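View pics/side0.png

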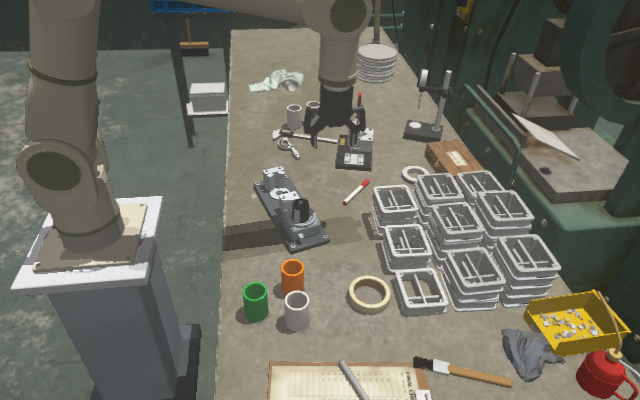

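View pics/wrist0.png

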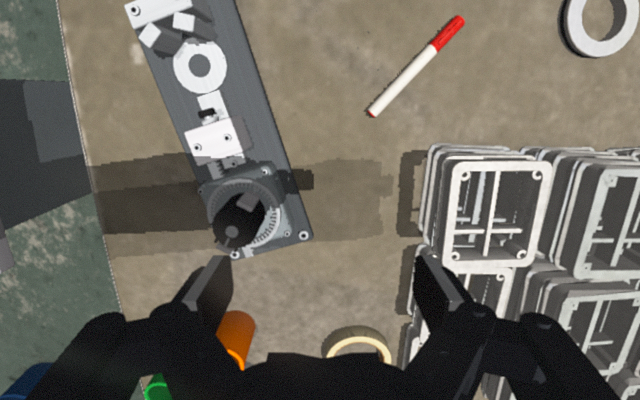

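```bash
cat > h.py <<'E'
import cv2,numpy as np
from workcell import get_obs,camera,calibration
def ray(c,p):
    K=np.array(c['mtx']);d=np.array(c['dist_coeffs'])
    u=cv2.undistortPoints(np.array([[p]],float),K,d).ravel()
    R=cv2.Rodrigues(np.array(c['rvec']))[0];C=-R.T@np.array(c['tvec']).ravel()
    return C,R.T@np.array([u[0],u[1],1.])
def onz(c,p,z):
    C,v=ray(c,p);return C+v*(z-C[2])/v[2]
def proj(c,P):
    return cv2.projectPoints(np.array(P,float).reshape(-1,3),np.array(c['rvec']),np.array(c['tvec']),np.array(c['mtx']),np.array(c['dist_coeffs']))[0].reshape(-1,2)
def crop(im,x0,y0,x1,y1,s,f):
    cv2.imwrite(f,cv2.resize(im[y0:y1,x0:x1,::-1],None,fx=s,fy=s,interpolation=cv2.INTER_CUBIC))
E
python3 - <<'E'
from h import *
a=cv2.imread('pics/side0.png')[:,:,::-1];b=cv2.imread('pics/scene0.png')[:,:,::-1];w=cv2.imread('pics/wrist0.png')[:,:,::-1]
crop(a,235,160,345,335,4.5/1.3,'pics/sidec.png')
crop(b,280,150,450,275,4.5,'pics/scenec.png')
crop(w,100,0,320,270,2.2,'pics/wristc.png')
E
```

```text
(no output)
```

View pics/sidec.png

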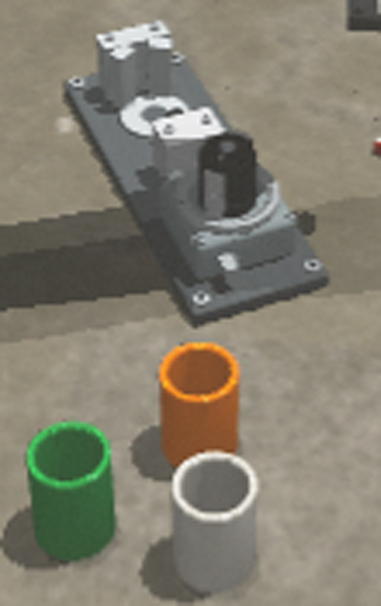

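View pics/scenec.png

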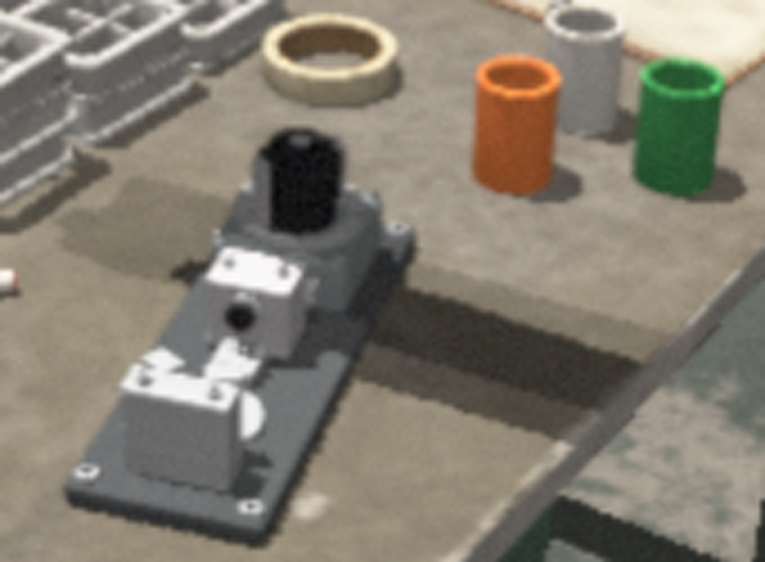

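View pics/wristc.png

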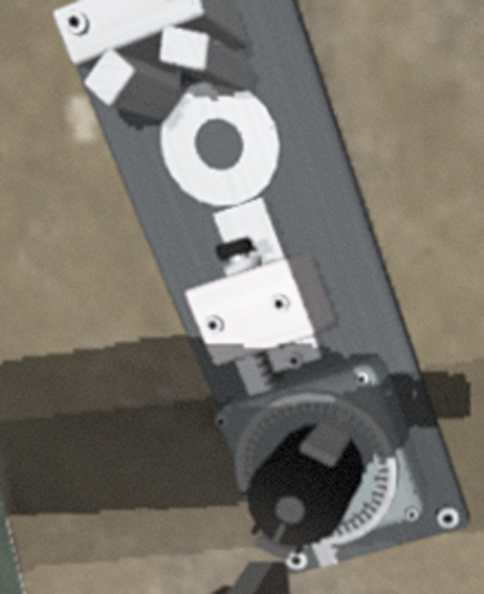

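```bash
python3 - <<'E'
from h import *
s=calibration('side');c=calibration('scene');w=calibration('wrist')
print('bush side',onz(s,(297.1,300.7),.075),'scene',onz(c,(410,154.9),.075))
f=lambda x,y:(x/2.2+100,y/2.2)
print('rest',onz(w,f(220,146),.018))
for n,p,z in [('knobcap',(290,510),.104),('tabtop',(325,445),.098),('screwBR',(448,518),.014),('screwBL',(297,560),.014),('screwTL',(75,22),.014)]:
    print(n,onz(w,f(*p),z))
fs=lambda x,y:(x/3.4615+235,y/3.4615+160)
print('side rest',onz(s,fs(153,115),.018),'knobtop',onz(s,fs(228,148),.104))
print('side screws',[onz(s,fs(*p),.016).round(4) for p in [(76,82),(176,60),(201,299),(312,265)]])
fc=lambda x,y:(x/4.5+280,y/4.5+150)
print('scene screws',[onz(c,fc(*p),.016).round(4) for p in [(87,471),(250,508),(398,230)]],onz(c,fc(302,142),.104))
# bushing rim ellipse in side
im=cv2.imread('pics/side0.png')
E
```

```text
bush side [ 0.50339619 -0.33090051  0.075     ] scene [ 0.49868119 -0.32254808  0.075     ]
rest [0.49525524 0.11210307 0.018     ]
knobcap [ 0.54068905 -0.04064277  0.104     ]
tabtop [ 0.55634355 -0.01351252  0.098     ]
screwBR [ 0.60190337 -0.08520274  0.014     ]
screwBL [ 0.51341998 -0.11211092  0.014     ]
screwTL [0.42854078 0.17027341 0.014     ]
side rest [0.49374763 0.1090251  0.018     ] knobtop [ 0.54149595 -0.04426645  0.104     ]
side screws [array([0.4303, 0.1646, 0.016 ]), array([0.5196, 0.1881, 0.016 ]), array([ 0.5144, -0.1116,  0.016 ]), array([ 0.6019, -0.0844,  0.016 ])]
scene screws [array([0.5161, 0.191 , 0.016 ]), array([0.4279, 0.1655, 0.016 ]), array([ 0.5098, -0.1097,  0.016 ])] [ 0.53488514 -0.03845044  0.104     ]
```

The bushing is the grey one at side (297,310) / scene (409,165): it stands to the right of the fixture, isn't green or orange, and the crop confirms that. The grey pair at scene (142,310) and (171,320) and the one in the toggle clamp at (174,238) are the excluded ones. Next I move the wrist camera above it.

```bash
python3 -m handwheel '[{"jaw":85,"delta_pos":[-0.3,-0.125,-0.03],"turn":0},{"jaw":85,"delta_pos":[-0.3,-0.125,-0.03],"turn":0},{"jaw":85,"delta_pos":[-0.3,-0.125,-0.03],"turn":0},{"jaw":85,"delta_pos":[-0.3,-0.125,-0.03],"turn":0},{"jaw":85,"delta_pos":[-0.3,-0.125,-0.03],"turn":0},{"jaw":85,"delta_pos":[-0.3,-0.125,-0.03],"turn":0},{"jaw":85,"delta_pos":[-0.3,-0.125,-0.03],"turn":0},{"jaw":85,"delta_pos":[-0.3,-0.125,-0.03],"turn":0},{"jaw":85,"delta_pos":[-0.3,-0.125,-0.03],"turn":0},{"jaw":85,"delta_pos":[-0.3,-0.125,-0.03],"turn":0}]' 40
python3 - <<'E'
from h import *
c=calibration('wrist');im=camera('wrist');np.save('w1.npy',im);cv2.imwrite('pics/w1.png',im[:,:,::-1])
import pickle;pickle.dump(c,open('w1.pkl','wb'));print(get_obs()['position'])
E
```

```text
clock: 0.98
position: [0.4987, -0.3022, 0.2613]
ee_rot: [0.709, 0.705, -0.0, 0.0]
ft_force: [0.9, 0.8, 0.5]
grip_width: 0.999
[ 0.49981956 -0.30006496  0.26107608]
```

View pics/w1.png

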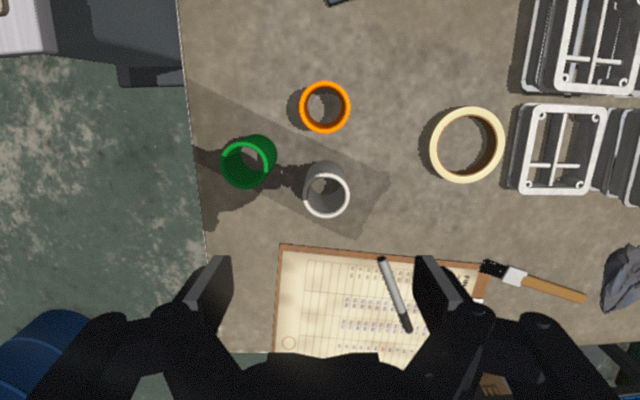

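The steel bushing's rim is at about (326,196), with green at (249,161) and orange at (325,107).

```bash
python3 - <<'E'
from h import *;import pickle
im=np.load('w1.npy');c=pickle.load(open('w1.pkl','rb'))
crop(im,230,80,370,230,4,'pics/w1c.png')
g=im.min(2);m=((g>150)).astype(np.uint8);m[:, :290]=0;m[:,365:]=0;m[:160]=0;m[230:]=0
n,l,st,ce=cv2.connectedComponentsWithStats(m);k=1+np.argmax(st[1:,4]);print(st[k])
ct=max(cv2.findContours((l==k).astype(np.uint8),cv2.RETR_EXTERNAL,cv2.CHAIN_APPROX_NONE)[0],key=len)
e=cv2.fitEllipse(ct);print(e,onz(c,e[0],.075))
P=[onz(c,p[0].astype(float),.075)[:2] for p in ct];print(cv2.minEnclosingCircle(np.array(P,np.float32)))
for n,p in [('g',(249,161)),('o',(325,107))]:print(n,onz(c,p,.075))
E
```

```text
[304 173  46  45 400]
((325.9169921875, 195.11550903320312), (42.121307373046875, 43.93251037597656), 86.94754791259766) [ 0.50325316 -0.32551822  0.075     ]
((0.5030510425567627, -0.3260122239589691), 0.02596745267510414)
g [ 0.42173986 -0.28718484  0.075     ]
o [ 0.50252637 -0.23249745  0.075     ]
```

View pics/w1c.png

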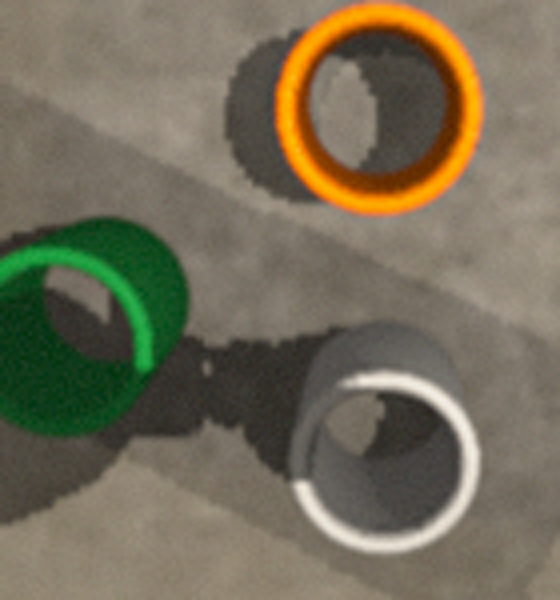

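```bash
python3 -m handwheel '[{"jaw":85,"delta_pos":[-0.026,0.004,0.03],"turn":-0.0937},{"jaw":85,"delta_pos":[-0.026,0.004,0.06],"turn":-0.0937},{"jaw":85,"delta_pos":[-0.026,0.004,0.08],"turn":-0.0937},{"jaw":85,"delta_pos":[-0.026,0.004,0.11],"turn":-0.0937},{"jaw":85,"delta_pos":[-0.026,0.004,0.14],"turn":-0.0937},{"jaw":85,"delta_pos":[-0.026,0.004,0.17],"turn":-0.0937},{"jaw":85,"delta_pos":[-0.026,0.004,0.2],"turn":-0.0937},{"jaw":85,"delta_pos":[-0.026,0.004,0.225],"turn":-0.0937},{"jaw":85,"delta_pos":[-0.026,0.004,0.225],"turn":-0.0937},{"jaw":85,"delta_pos":[-0.026,0.004,0.225],"turn":-0.0937}]' 40
python3 - <<'E'
from h import *
im=camera('wrist');cv2.imwrite('pics/w2.png',im[:,:,::-1]);o=get_obs();print(o['position'],o['ft_force'],o['ee_rot'])
E
```

```text
clock: 1.87
position: [0.5042, -0.324, 0.0355]
ee_rot: [0.595, 0.804, 0.0, -0.001]
ft_force: [0.4, -0.3, 0.5]
grip_width: 0.997
[ 0.50511659 -0.32502807  0.037235  ] [0.41071053 0.00539802 0.51778078] [5.95072095e-01 8.03672240e-01 3.02426873e-04 2.00506657e-04]
```

View pics/w2.png

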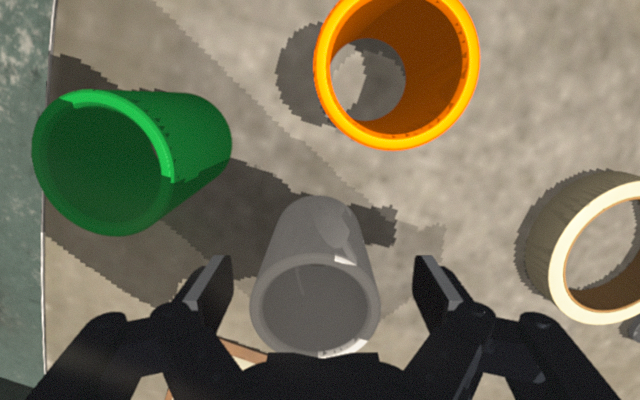

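The bushing sits between the fingers, its rim centred at about (315,310). I close on it.

```bash
python3 -m handwheel '[{"jaw":40,"delta_pos":[0,0,0],"turn":0},{"jaw":40,"delta_pos":[0,0,0],"turn":0},{"jaw":40,"delta_pos":[0,0,0],"turn":0},{"jaw":40,"delta_pos":[0,0,0],"turn":0},{"jaw":40,"delta_pos":[0,0,0],"turn":0},{"jaw":40,"delta_pos":[0,0,0],"turn":0},{"jaw":40,"delta_pos":[0,0,0],"turn":0},{"jaw":40,"delta_pos":[0,0,0],"turn":0}]' 40
python3 -m handwheel '[{"jaw":40,"delta_pos":[0,0,-0.02],"turn":0},{"jaw":40,"delta_pos":[0,0,-0.05],"turn":0},{"jaw":40,"delta_pos":[0,0,-0.08],"turn":0},{"jaw":40,"delta_pos":[0,0,-0.11],"turn":0},{"jaw":40,"delta_pos":[0,0,-0.14],"turn":0},{"jaw":40,"delta_pos":[0,0,-0.14],"turn":0},{"jaw":40,"delta_pos":[0,0,-0.14],"turn":0}]' 40
python3 - <<'E'
from h import *
im=camera('wrist');cv2.imwrite('pics/w3.png',im[:,:,::-1]);im=camera('side');crop(im,200,180,400,340,3,'pics/s3.png');o=get_obs();print(o['position'],o['ft_force'],o['ee_rot'],o['grip_width']*85.4)
E
```

```text
clock: 2.58
position: [0.505, -0.3265, 0.0379]
ee_rot: [0.596, 0.803, 0.0, 0.001]
ft_force: [-0.5, -0.0, 6.4]
grip_width: 0.599
clock: 3.17
position: [0.5048, -0.3265, 0.1783]
ee_rot: [0.596, 0.803, 0.0, 0.002]
ft_force: [0.9, -0.3, -2.7]
grip_width: 0.6
[ 0.5034977  -0.32557637  0.17531859] [ 0.22718049  0.12453391 -2.0626432 ] [ 5.95745986e-01  8.03172598e-01 -9.52807803e-06 -7.05590501e-04] 50.836326641299394
```

View pics/w3.png

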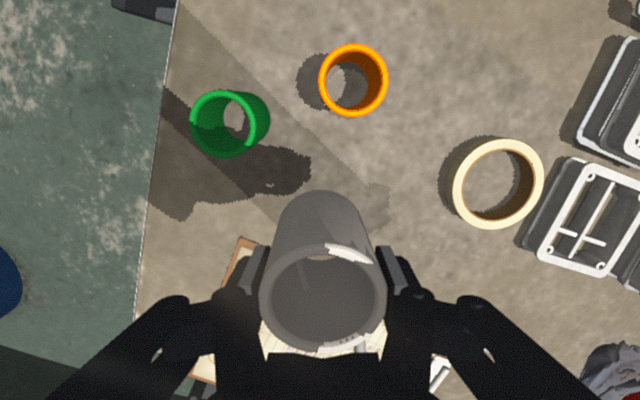

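View pics/s3.png

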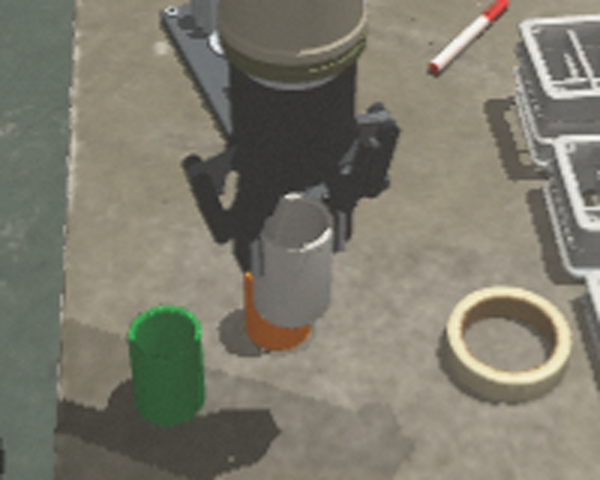

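The bushing is gripped upright at 51 mm opening, rim centred at (322,302). I carry it high over the fixture and measure the nest.

```bash
python3 -m handwheel '[{"jaw":40,"delta_pos":[0.03,0.01,-0.03],"turn":0},{"jaw":40,"delta_pos":[0.06,0.02,-0.05],"turn":0},{"jaw":40,"delta_pos":[0.1,0.036,-0.05],"turn":0},{"jaw":40,"delta_pos":[0.14,0.05,-0.05],"turn":0},{"jaw":40,"delta_pos":[0.18,0.065,-0.05],"turn":0},{"jaw":40,"delta_pos":[0.22,0.08,-0.05],"turn":0},{"jaw":40,"delta_pos":[0.26,0.095,-0.05],"turn":0},{"jaw":40,"delta_pos":[0.3,0.11,-0.05],"turn":0},{"jaw":40,"delta_pos":[0.326,0.118,-0.05],"turn":0},{"jaw":40,"delta_pos":[0.326,0.118,-0.05],"turn":0}]'
python3 -m handwheel '[{"jaw":40,"delta_pos":[0,0,0],"turn":0},{"jaw":40,"delta_pos":[0,0,0],"turn":0},{"jaw":40,"delta_pos":[0,0,0],"turn":0}]'
python3 - <<'E'
from h import *;import pickle
o=get_obs();c=calibration('wrist');im=camera('wrist');np.save('w4.npy',im);cv2.imwrite('pics/w4.png',im[:,:,::-1]);pickle.dump((c,o),open('w4.pkl','wb'));print(o['position'],o['ft_force'],o['ee_rot'],o['grip_width']*85.4)
E
```

```text
clock: 4.1
position: [0.5212, 0.0288, 0.2248]
ee_rot: [0.592, 0.806, 0.0, -0.002]
ft_force: [0.4, 0.4, -0.5]
grip_width: 0.598
clock: 4.35
position: [0.522, 0.0186, 0.2255]
ee_rot: [0.597, 0.803, -0.001, -0.0]
ft_force: [0.6, -0.1, -2.0]
grip_width: 0.6
[0.52202978 0.01857691 0.22546467] [ 0.61837131 -0.08242499 -2.02659115] [ 5.96650630e-01  8.02500732e-01 -6.51115755e-04 -4.21565525e-04] 51.23661723898695
```

View pics/w4.png

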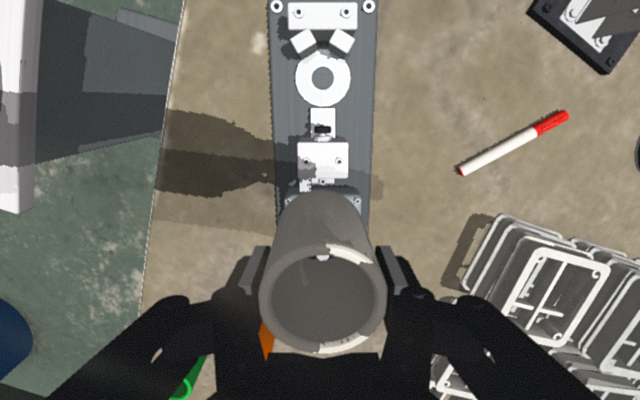

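The rest is at about (323,79), the V above it, the plunger tip at (322,128), and the fixture is aligned with the image columns. I fit these numerically.

```bash
python3 - <<'E'
from h import *;import pickle
im=np.load('w4.npy');c,o=pickle.load(open('w4.pkl','rb'))
crop(im,255,0,395,215,2.7,'pics/w4c.png')
m=(im.min(2)>185).astype(np.uint8);m[:57]=0;m[108:]=0;m[:,:285]=0;m[:,360:]=0
n,l,st,ce=cv2.connectedComponentsWithStats(m)
for k in range(1,n):
  if st[k,4]>50:
    ct=max(cv2.findContours((l==k).astype(np.uint8),cv2.RETR_EXTERNAL,cv2.CHAIN_APPROX_NONE)[0],key=len);P=np.array([onz(c,p[0].astype(float),.018)[:2] for p in ct],np.float32)
    print(st[k],cv2.minEnclosingCircle(P),cv2.fitEllipse(P))
p=o['position']
for z in (.0375,.039): print('rim',onz(c,(322,302),p[2]+z))
E
```

```text
[ 296   57   55   50 1834] ((0.4944505989551544, 0.11311622709035873), 0.029031045734882355) ((0.49516358971595764, 0.11091388016939163), (0.05021883547306061, 0.05811389163136482), 104.86370849609375)
rim [0.52238192 0.02034972 0.26296467]
rim [0.52207163 0.02139863 0.26446467]
```

View pics/w4c.png

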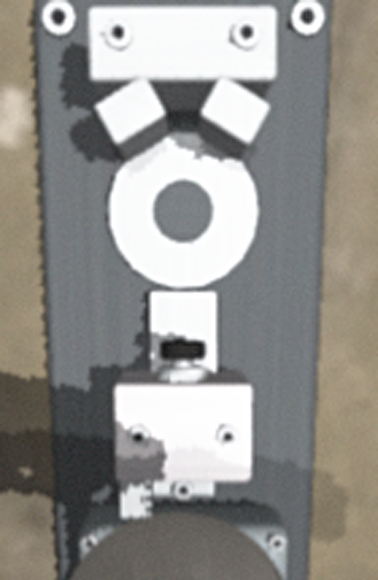

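```bash
python3 - <<'E'
from h import *;import pickle
im=np.load('w4.npy');c,o=pickle.load(open('w4.pkl','rb'))
print('hole',onz(c,(322.8,78.2),.018))
g=lambda x,y:(255+x/2.7,y/2.7)
a,b=onz(c,g(58,17),.016),onz(c,g(308,17),.016);print('screws',a,b,np.hypot(*(b-a)[:2]),np.arctan2(*(b-a)[1::-1]))
print('tip',onz(c,g(183,349),.0555)) # top of tip z~.05+.0085
m=np.median  # rim ellipse of held bushing
crop(im,240,180,410,370,4,'pics/w4r.png')
R=cv2.Rodrigues(np.array(c['rvec']))[0]
nest=onz(c,(322.8,78.2),.018)[:2];u=np.array([-.292,.957]);v=np.array([.957,.292])
t=nest-.003*u-.001*u; d=t-o['position'][:2];print('dtx,dty',d@u,d@v)
E
```

```text
hole [0.49485036 0.1130621  0.018     ]
screws [0.43045856 0.16602536 0.016     ] [0.51936946 0.19267784 0.016     ] 0.09281973714297374 0.29124224325355397
tip [0.50904593 0.06572754 0.0555    ]
dtx,dty 0.09435426817146679 0.0015789688774182193
```

View pics/w4r.png

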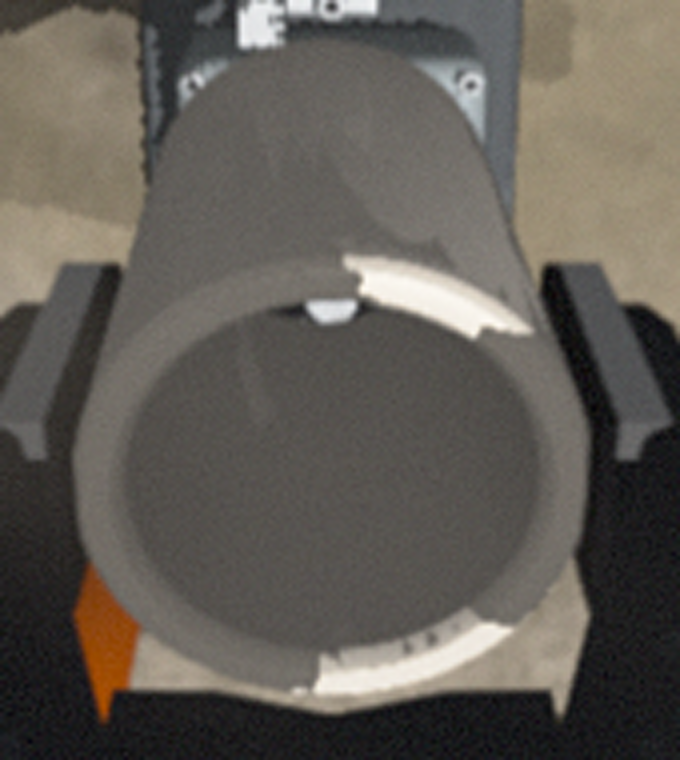

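```bash
python3 -m handwheel '[{"jaw":40,"delta_pos":[0.03,0,0],"turn":0},{"jaw":40,"delta_pos":[0.06,0.0016,0],"turn":0},{"jaw":40,"delta_pos":[0.08,0.0016,0],"turn":0},{"jaw":40,"delta_pos":[0.0935,0.0016,0],"turn":0},{"jaw":40,"delta_pos":[0.0935,0.0016,0.03],"turn":0},{"jaw":40,"delta_pos":[0.0935,0.0016,0.06],"turn":0},{"jaw":40,"delta_pos":[0.0935,0.0016,0.07],"turn":0},{"jaw":40,"delta_pos":[0.0935,0.0016,0.07],"turn":0},{"jaw":40,"delta_pos":[0.0935,0.0016,0.07],"turn":0}]'
python3 - <<'E'
from h import *;import pickle
o=get_obs();c=calibration('wrist');im=camera('wrist');cv2.imwrite('pics/w5.png',im[:,:,::-1])
im=camera('side');crop(im,240,130,340,250,5,'pics/s5.png')
im=camera('scene');crop(im,280,130,400,280,4,'pics/c5.png')
o=get_obs();nest=np.array([.49485,.11306]);u=np.array([-.292,.957]);v=np.array([.957,.292]);d=o['position'][:2]-nest
print(o['position'],o['ft_force'],d@u,d@v)
E
```

```text
clock: 5.15
position: [0.497, 0.1094, 0.1568]
ee_rot: [0.596, 0.803, -0.0, -0.0]
ft_force: [0.3, 1.0, -1.4]
grip_width: 0.601
[0.49787218 0.11011328 0.15805908] [-0.45442474 -0.35803787 -1.78901788] -0.0037024851023477042 0.002031785657652911
```

View pics/w5.png

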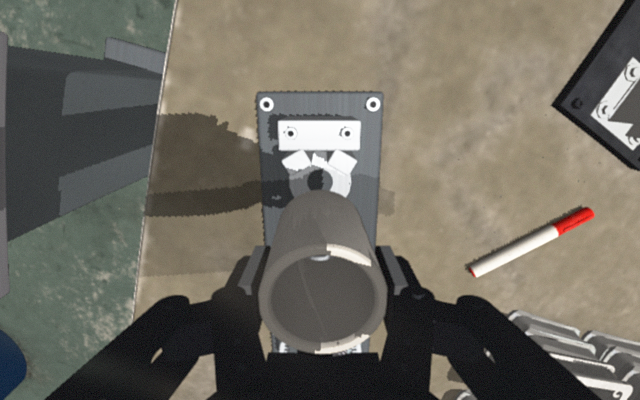

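View pics/c5.png

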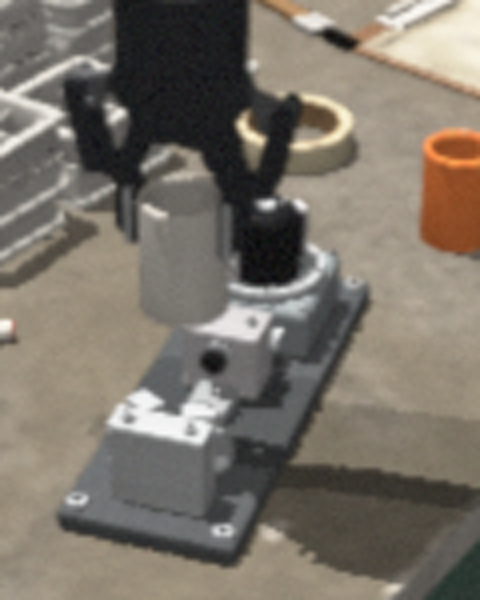

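View pics/s5.png

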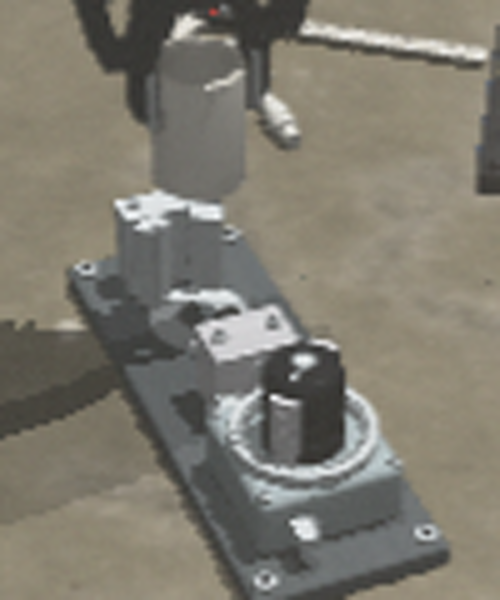

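Upright, in line with the rest (hole visible at (318,180) in the wrist view). I lower it slowly with a 2 mm sideways correction.

```bash
python3 -m handwheel '[{"jaw":40,"delta_pos":[-0.001,-0.002,0.0],"turn":0},{"jaw":40,"delta_pos":[-0.001,-0.002,0.02],"turn":0},{"jaw":40,"delta_pos":[-0.001,-0.002,0.04],"turn":0},{"jaw":40,"delta_pos":[-0.001,-0.002,0.06],"turn":0},{"jaw":40,"delta_pos":[-0.001,-0.002,0.08],"turn":0},{"jaw":40,"delta_pos":[-0.001,-0.002,0.09],"turn":0},{"jaw":40,"delta_pos":[-0.001,-0.002,0.095],"turn":0},{"jaw":40,"delta_pos":[-0.001,-0.002,0.097],"turn":0},{"jaw":40,"delta_pos":[-0.001,-0.002,0.097],"turn":0},{"jaw":40,"delta_pos":[-0.001,-0.002,0.097],"turn":0}]'
python3 - <<'E'
from h import *;import pickle
im=camera('side');crop(im,240,130,340,250,5,'pics/s6.png')
im=camera('scene');crop(im,280,130,400,280,4,'pics/c6.png')
o=get_obs();nest=np.array([.49485,.11306]);u=np.array([-.292,.957]);v=np.array([.957,.292]);d=o['position'][:2]-nest
print(o['position'],o['ft_force'],d@u,d@v)
E
```

```text
clock: 6.13
position: [0.4957, 0.1089, 0.0603]
ee_rot: [0.596, 0.803, 0.001, 0.0]
ft_force: [-0.1, 0.3, -2.7]
grip_width: 0.597
[0.49573022 0.10890249 0.060267  ] [-0.72464381  1.64449543 -1.13241642] -0.004235764573245773 -0.0003716221926515055
```

View pics/s6.png

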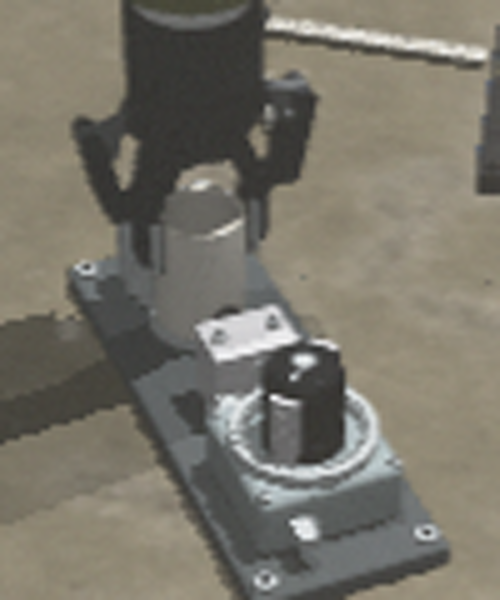

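View pics/c6.png

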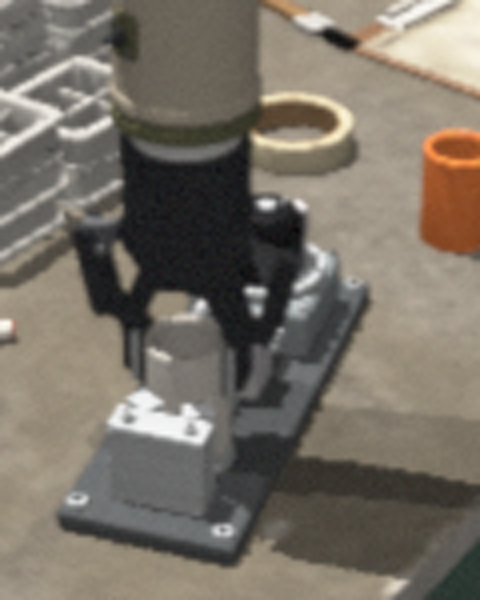

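Clear of the V and the jaw, with no contact so far. Now 1 mm steps until it touches down.

```bash
python3 -m handwheel '[{"jaw":40,"delta_pos":[-0.0005,0,0.001],"turn":0},{"jaw":40,"delta_pos":[-0.0005,0,0.002],"turn":0},{"jaw":40,"delta_pos":[-0.0005,0,0.003],"turn":0},{"jaw":40,"delta_pos":[-0.0005,0,0.003],"turn":0}]'
python3 -m handwheel '[{"jaw":40,"delta_pos":[0,0,0.001],"turn":0},{"jaw":40,"delta_pos":[0,0,0.001],"turn":0}]'
python3 -m handwheel '[{"jaw":40,"delta_pos":[0,0,0.001],"turn":0},{"jaw":40,"delta_pos":[0,0,0.001],"turn":0}]'
```

```text
clock: 6.57
position: [0.4955, 0.1085, 0.0564]
ee_rot: [0.596, 0.803, 0.0, 0.0]
ft_force: [0.6, 3.1, 0.3]
grip_width: 0.602
clock: 6.73
position: [0.4956, 0.1086, 0.0559]
ee_rot: [0.596, 0.803, 0.0, 0.0]
ft_force: [-2.5, 3.3, 4.9]
grip_width: 0.598
clock: 6.9
position: [0.4957, 0.1087, 0.0556]
ee_rot: [0.596, 0.803, 0.0, 0.0]
ft_force: [-5.8, 1.5, 15.0]
grip_width: 0.595
```

Contact: Fz is up to 15 N. I ease off 1.5 mm, then open.

```bash
python3 -m handwheel '[{"jaw":40,"delta_pos":[0,0,-0.0015],"turn":0},{"jaw":40,"delta_pos":[0,0,-0.0015],"turn":0},{"jaw":60,"delta_pos":[0,0,-0.0015],"turn":0},{"jaw":75,"delta_pos":[0,0,-0.0015],"turn":0},{"jaw":85,"delta_pos":[0,0,-0.0015],"turn":0},{"jaw":85,"delta_pos":[0,0,-0.0015],"turn":0},{"jaw":85,"delta_pos":[0,0,-0.0015],"turn":0},{"jaw":85,"delta_pos":[0,0,-0.0015],"turn":0}]'
python3 -m handwheel '[{"jaw":85,"delta_pos":[0,0,-0.02],"turn":0},{"jaw":85,"delta_pos":[0,0,-0.05],"turn":0},{"jaw":85,"delta_pos":[-0.02,0,-0.08],"turn":0},{"jaw":85,"delta_pos":[-0.05,0,-0.11],"turn":0},{"jaw":85,"delta_pos":[-0.08,0,-0.14],"turn":0},{"jaw":85,"delta_pos":[-0.11,0,-0.15],"turn":0},{"jaw":85,"delta_pos":[-0.14,0,-0.16],"turn":0},{"jaw":85,"delta_pos":[-0.16,0,-0.16],"turn":0},{"jaw":85,"delta_pos":[-0.16,0,-0.16],"turn":0},{"jaw":85,"delta_pos":[-0.16,0,-0.16],"turn":0}]'
python3 - <<'E'
from h import *;import pickle
o=get_obs();c=calibration('wrist');im=camera('wrist');np.save('w7.npy',im);cv2.imwrite('pics/w7.png',im[:,:,::-1]);pickle.dump((c,o),open('w7.pkl','wb'));print(o['position'])
im=camera('side');crop(im,240,130,340,250,5,'pics/s7.png')
E
```

```text
clock: 7.57
position: [0.4953, 0.108, 0.0558]
ee_rot: [0.596, 0.803, -0.0, 0.0]
ft_force: [-0.6, 1.0, 0.0]
grip_width: 0.995
clock: 8.4
position: [0.5417, -0.046, 0.2156]
ee_rot: [0.597, 0.802, -0.0, -0.0]
ft_force: [-0.4, 0.8, -0.5]
grip_width: 0.994
[ 0.54168139 -0.04603394  0.2156077 ]
```

View pics/w7.png

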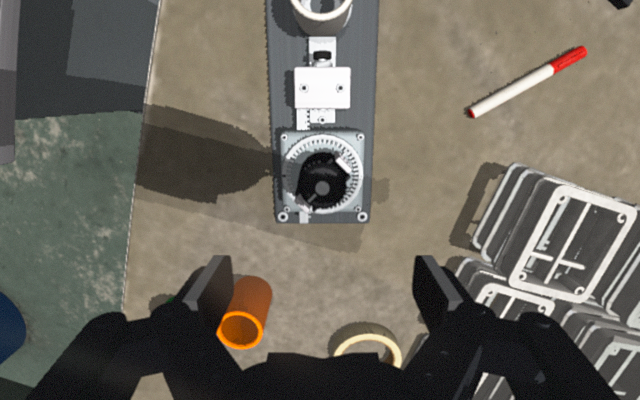

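View pics/s7.png

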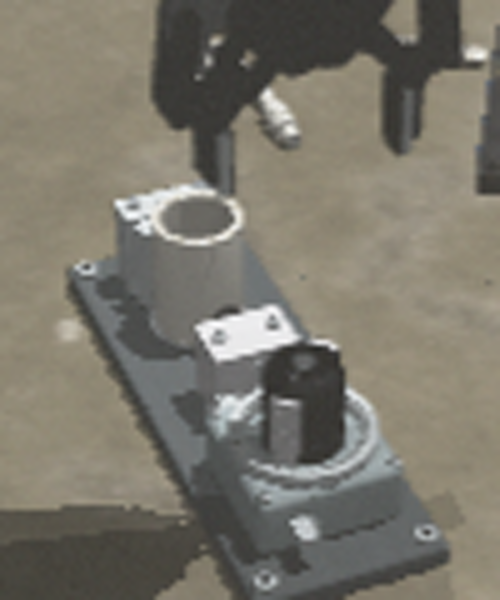

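The bushing stands upright at the V, released. Next I measure the knob axis and tab direction.

```bash
python3 - <<'E'
from h import *;import pickle
im=np.load('w7.npy');c,o=pickle.load(open('w7.pkl','rb'))
crop(im,265,115,385,230,6,'pics/w7k.png')
s=calibration('side');u=np.array([-.292,.957]);v=np.array([.957,.292]);nest=np.array([.49485,.11306])
r=onz(s,(279.8,173.4),.093);d=r[:2]-nest;print('bushing side',r,d@u,d@v)
print('knob exp',nest-.16*u)
E
```

```text
bushing side [0.49725504 0.10445613 0.093     ] -0.008936174596449024 -0.00021071111484837195
knob exp [ 0.54157 -0.04006]
```

View pics/w7k.png

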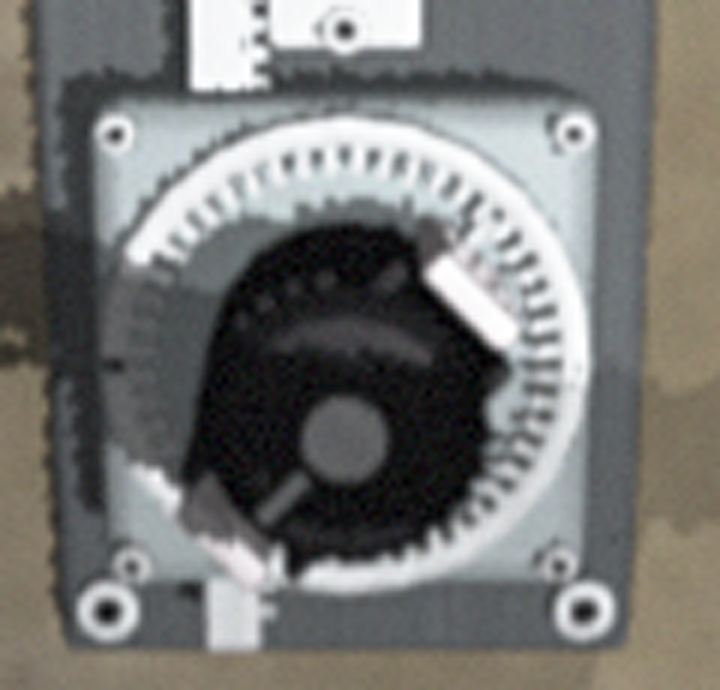

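```bash
python3 - <<'E'
from h import *;import pickle
c,o=pickle.load(open('w7.pkl','rb'))
g=lambda x,y:(265+x/6,115+y/6)
A=onz(c,g(472,298),.098);B=onz(c,g(232,537),.098);K=onz(c,g(344,440),.104)
u=np.array([-.292,.957]);v=np.array([.957,.292])
print(A,B,(A+B)/2,np.hypot(*(A-B)[:2]),K,np.degrees(np.arctan2(*(A-B)[1::-1])))
# knob slot line cap->mark
M=onz(c,g(285,500),.104);print('mark dir',np.degrees(np.arctan2(*(K-M)[1::-1])))
s=[onz(c,g(*p),.016) for p in [(107,610),(583,610)]];m=(s[0]+s[1])/2;print(s, 'axis from screws',m[:2]+.0585*u, np.degrees(np.arctan2(*(s[1]-s[0])[1::-1])))
# ring top z=.060, extremes left/right/top/bottom
L=onz(c,g(108,370),.06);R=onz(c,g(592,365),.06);T=onz(c,g(348,117),.06);Bm=onz(c,g(348,590),.06)
print('ring',(L+R)/2,np.hypot(*(R-L)[:2]),(T+Bm)/2,np.hypot(*(T-Bm)[:2]))
print(o['ee_rot'],o['position'])
E
```

```text
[ 0.55262935 -0.01712789  0.098     ] [ 0.5299956  -0.06081677  0.098     ] [ 0.54131248 -0.03897233  0.098     ] 0.04920370695108314 [ 0.54090958 -0.04043236  0.104     ] 62.61283389420859
mark dir 63.27698393617066
[array([ 0.51389366, -0.11055629,  0.016     ]), array([ 0.60237783, -0.08402914,  0.016     ])] axis from screws [ 0.54105374 -0.04130821] 16.68848880003695
ring [ 0.54191218 -0.04046617  0.06      ] 0.0785733762221364 [ 0.54137408 -0.03975597  0.06      ] 0.07866024220598371
[ 5.96711426e-01  8.02455893e-01 -8.70376736e-05 -8.17123448e-05] [ 0.54168139 -0.04603394  0.2156077 ]
```

Knob axis at (0.5413, −0.0404). The separate estimates from tabs, cap, ring and screws agree within 2 mm. The tab line is at about 62° in world. I turn the tool onto it and centre it while still high.

```bash
python3 -m handwheel '[{"jaw":85,"delta_pos":[0.0055,0.0013,0.02],"turn":-0.251},{"jaw":85,"delta_pos":[0.0055,0.0013,0.04],"turn":-0.251},{"jaw":85,"delta_pos":[0.0055,0.0013,0.05],"turn":-0.251},{"jaw":85,"delta_pos":[0.0055,0.0013,0.05],"turn":-0.251},{"jaw":85,"delta_pos":[0.0055,0.0013,0.05],"turn":-0.251},{"jaw":85,"delta_pos":[0.0055,0.0013,0.05],"turn":-0.251},{"jaw":85,"delta_pos":[0.0055,0.0013,0.05],"turn":-0.251},{"jaw":85,"delta_pos":[0.0055,0.0013,0.05],"turn":-0.251},{"jaw":85,"delta_pos":[0.0055,0.0013,0.05],"turn":-0.251},{"jaw":85,"delta_pos":[0.0055,0.0013,0.05],"turn":-0.251}]' 30
python3 - <<'E'
from h import *;import pickle
from scipy.spatial.transform import Rotation as Ro
o=get_obs();c=calibration('wrist');im=camera('wrist');np.save('w8.npy',im);cv2.imwrite('pics/w8.png',im[:,:,::-1]);pickle.dump((c,o),open('w8.pkl','wb'))
R=Ro.from_quat(o['ee_rot']).as_matrix();print(o['position'],np.degrees(np.arctan2(R[1,1],R[0,1])),o['joint_pos'],R[:,0],(np.array([.5413,-.0404,.068])-o['position'])@R)
E
```

```text
clock: 9.33
position: [0.5412, -0.0386, 0.1658]
ee_rot: [0.242, 0.97, 0.0, -0.0]
ft_force: [-0.8, 0.0, 0.4]
grip_width: 0.998
[ 0.54124781 -0.03856726  0.16578561] 62.002558230497954 [ 0.15370438  0.20802754 -0.18791546  1.75888455  0.04158211  1.17857377
  1.03599403] [-8.82968555e-01  4.69432124e-01  1.07736133e-04] [-0.00091696 -0.00160677  0.0977853 ]
```

View pics/w8.png

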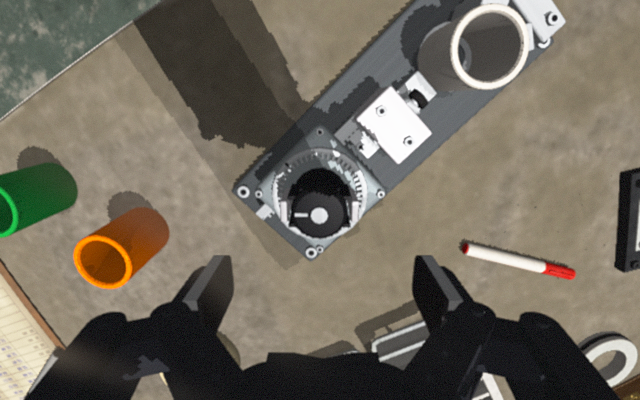

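The tabs now lie along the finger line, at (283,214) and (358,211), with the cap at (319,215). I recheck the axis and angle from here.

```bash
python3 - <<'E'
from h import *;import pickle
im=np.load('w8.npy');c,o=pickle.load(open('w8.pkl','rb'))
crop(im,255,130,405,270,5,'pics/w8k.png')
E
```

```text
(no output)
```

View pics/w8k.png

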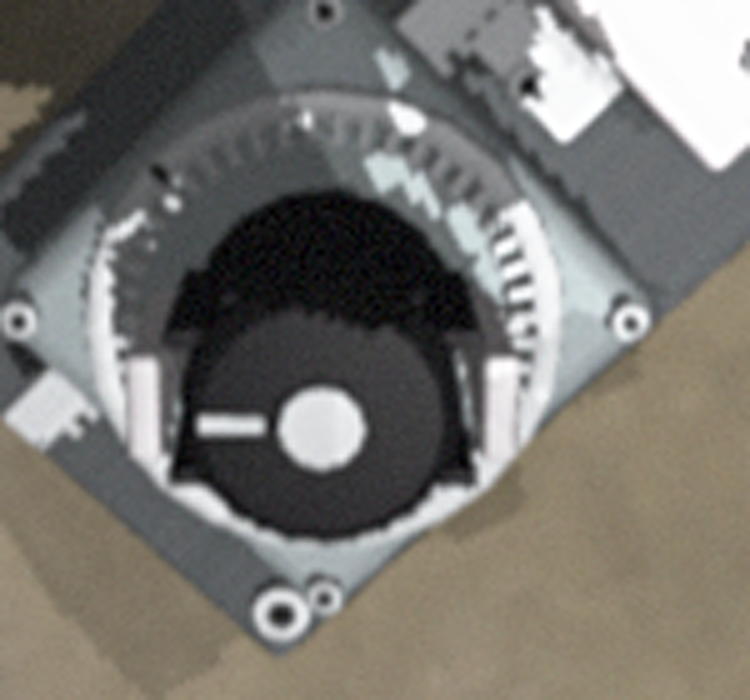

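```bash
python3 - <<'E'
from h import *;import pickle
from scipy.spatial.transform import Rotation as Ro
c,o=pickle.load(open('w8.pkl','rb'));R=Ro.from_quat(o['ee_rot']).as_matrix()
for p,z in [((319.5,211.5),.098),((319.4,215.5),.104)]:
    P=onz(c,p,z);print(P,(P-o['position'])@R)
a,b=[onz(c,(255+x/5,130+y/5),.098) for x,y in [(143,408),(502,405)]];print(np.hypot(*(a-b)[:2]),np.degrees(np.arctan2(*(b-a)[1::-1])))
E
```

```text
[ 0.54053115 -0.03959242  0.098     ] [ 0.00014425 -0.00125063  0.06778546]
[ 0.54118386 -0.03996427  0.104     ] [-0.00060599 -0.00127176  0.06178538]
0.0510978436684634 62.463450290578095
```

```bash
python3 -m handwheel '[{"jaw":80,"delta_pos":[-0.0005,-0.0014,0.01],"turn":0},{"jaw":80,"delta_pos":[-0.0005,-0.0014,0.03],"turn":0},{"jaw":80,"delta_pos":[-0.0005,-0.0014,0.05],"turn":0},{"jaw":80,"delta_pos":[-0.0005,-0.0014,0.07],"turn":0},{"jaw":80,"delta_pos":[-0.0005,-0.0014,0.085],"turn":0},{"jaw":80,"delta_pos":[-0.0005,-0.0014,0.093],"turn":0},{"jaw":80,"delta_pos":[-0.0005,-0.0014,0.096],"turn":0},{"jaw":80,"delta_pos":[-0.0005,-0.0014,0.096],"turn":0},{"jaw":70,"delta_pos":[-0.0005,-0.0014,0.096],"turn":0},{"jaw":65,"delta_pos":[-0.0005,-0.0014,0.096],"turn":0}]' 30
python3 -m handwheel '[{"jaw":60,"delta_pos":[0,0,0],"turn":0},{"jaw":60,"delta_pos":[0,0,0],"turn":0}]'
python3 - <<'E'
from h import *
im=camera('wrist');crop(im,160,130,480,400,2.4,'pics/w9.png')
im=camera('side');crop(im,240,130,340,250,5,'pics/s9.png');o=get_obs();print(o['position'],o['ft_force'])
E
```

```text
clock: 10.22
position: [0.5418, -0.0408, 0.0708]
ee_rot: [0.242, 0.97, 0.0, 0.001]
ft_force: [0.7, 0.6, -0.5]
grip_width: 0.757
clock: 10.38
position: [0.5416, -0.0408, 0.0705]
ee_rot: [0.242, 0.97, 0.0, 0.001]
ft_force: [-0.5, 0.3, -0.0]
grip_width: 0.702
[ 0.54137411 -0.04078812  0.07023275] [-0.41421245 -0.21974795 -0.13763813]
```

View pics/w9.png

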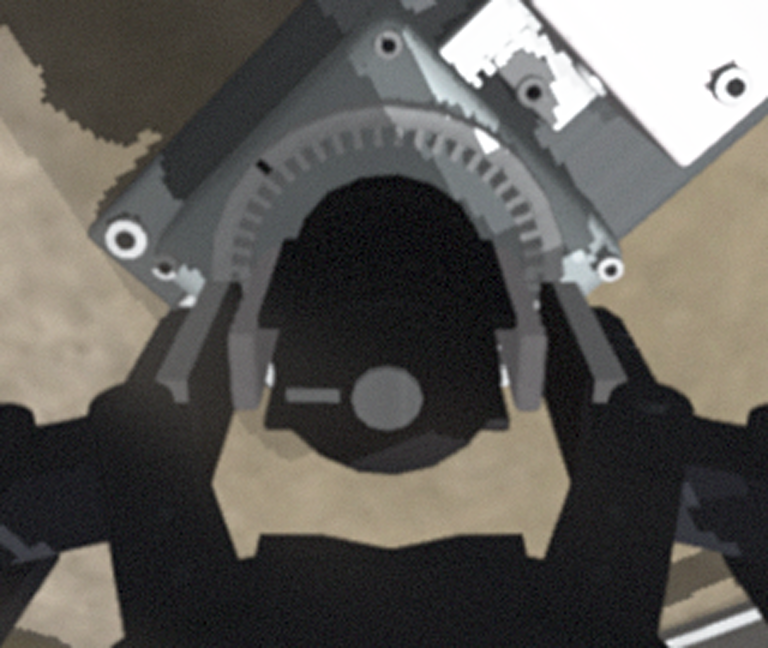

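View pics/s9.png

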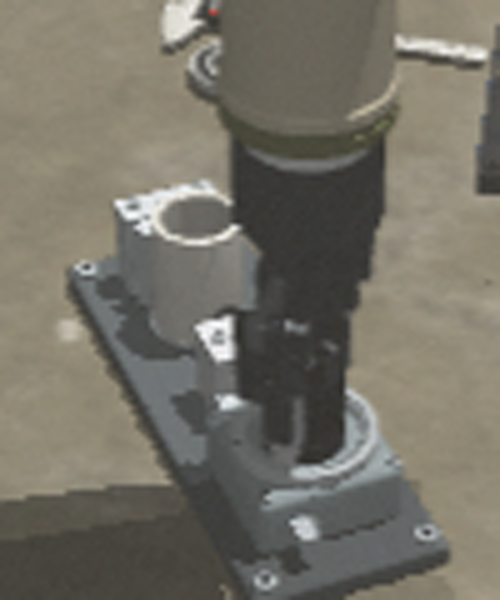

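Well centred: tabs at crop x 250 and 523, between fingers at 215 and 575. I pinch.

```bash
python3 -m handwheel '[{"jaw":55,"delta_pos":[0,0,0],"turn":0},{"jaw":52,"delta_pos":[0,0,0],"turn":0},{"jaw":49,"delta_pos":[0,0,0],"turn":0},{"jaw":46,"delta_pos":[0,0,0],"turn":0},{"jaw":44,"delta_pos":[0,0,0],"turn":0},{"jaw":44,"delta_pos":[0,0,0],"turn":0},{"jaw":44,"delta_pos":[0,0,0],"turn":0},{"jaw":44,"delta_pos":[0,0,0],"turn":0}]' 30
python3 - <<'E'
from h import *
o=get_obs();print(o['position'],o['ft_force'],o['torque'],o['grip_width']*85.4)
im=camera('wrist');crop(im,160,130,480,400,2.4,'pics/w10.png')
E
```

```text
clock: 11.15
position: [0.5415, -0.0414, 0.0711]
ee_rot: [0.242, 0.97, -0.0, 0.001]
ft_force: [-5.2, -1.6, 12.3]
grip_width: 0.519
[ 0.54146444 -0.04138339  0.07108821] [-5.21452146 -1.55916892 12.30437963] [-0.3618996   1.1182504  -0.05064304] 44.351004789425474
```

View pics/w10.png

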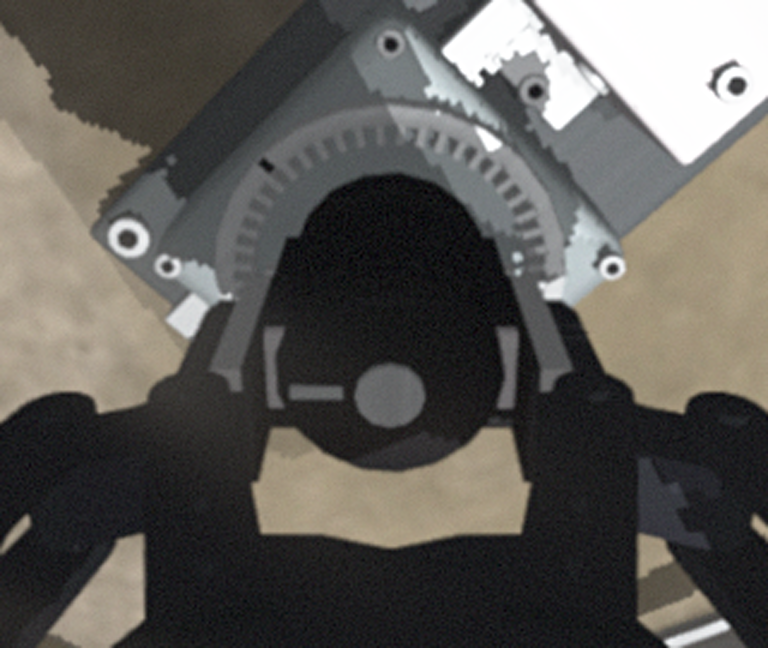

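Both tabs are in (gap closed to about 44–46 mm). I turn clockwise, first to 0.35 rad, which is below the earliest contact.

```bash
python3 -m handwheel '[{"jaw":44,"delta_pos":[0,0,0],"turn":0.0125},{"jaw":44,"delta_pos":[0,0,0],"turn":0.025},{"jaw":44,"delta_pos":[0,0,0],"turn":0.0375},{"jaw":44,"delta_pos":[0,0,0],"turn":0.05},{"jaw":44,"delta_pos":[0,0,0],"turn":0.0625},{"jaw":44,"delta_pos":[0,0,0],"turn":0.075},{"jaw":44,"delta_pos":[0,0,0],"turn":0.0875},{"jaw":44,"delta_pos":[0,0,0],"turn":0.1},{"jaw":44,"delta_pos":[0,0,0],"turn":0.11},{"jaw":44,"delta_pos":[0,0,0],"turn":0.11}]'
cat > q.py <<'E'
from h import *
from scipy.spatial.transform import Rotation as Ro
o=get_obs();R=Ro.from_quat(o['ee_rot']).as_matrix();a=np.arctan2(R[1,1],R[0,1])
print('ang',round(np.radians(62)-a,4),'F',o['ft_force'].round(1),'T',o['torque'].round(3),'p',o['position'].round(4),'w',round(o['grip_width']*85.4,1),'j7',o['joint_pos'][6].round(4),'tau7',o['tau'][6].round(3))
E
python3 q.py
python3 - <<'E'
from h import *
im=camera('wrist');crop(im,160,60,480,330,2.4,'pics/w11.png')
im=camera('side');crop(im,240,130,340,250,5,'pics/s11.png')
E
```

```text
clock: 12.03
position: [0.5411, -0.0418, 0.0711]
ee_rot: [0.406, 0.914, -0.0, 0.0]
ft_force: [-6.7, -2.5, 13.4]
grip_width: 0.519
ang 0.3476 F [-6.7 -2.5 13.4] T [-0.698  1.483  0.01 ] p [ 0.5411 -0.0418  0.0711] w 44.4 j7 0.6883 tau7 -0.677
```

View pics/w11.png

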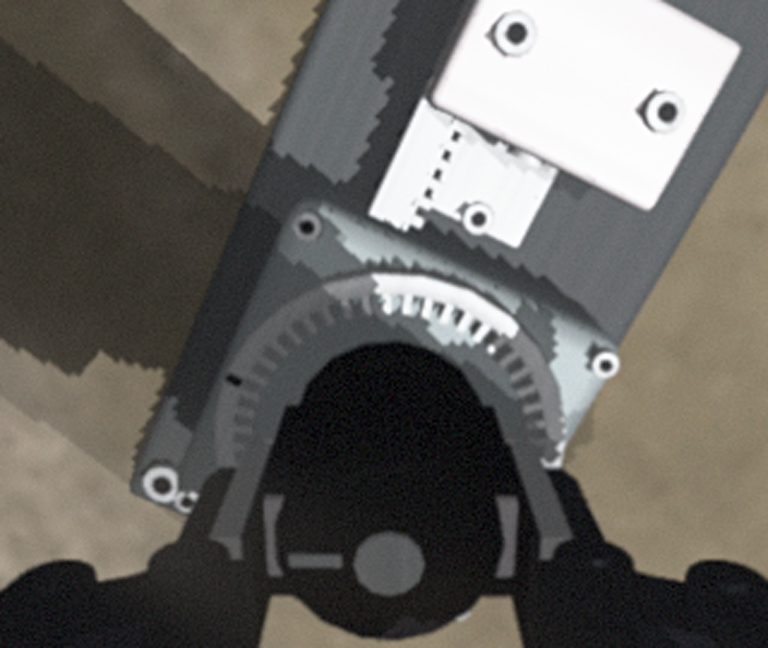

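View pics/s11.png

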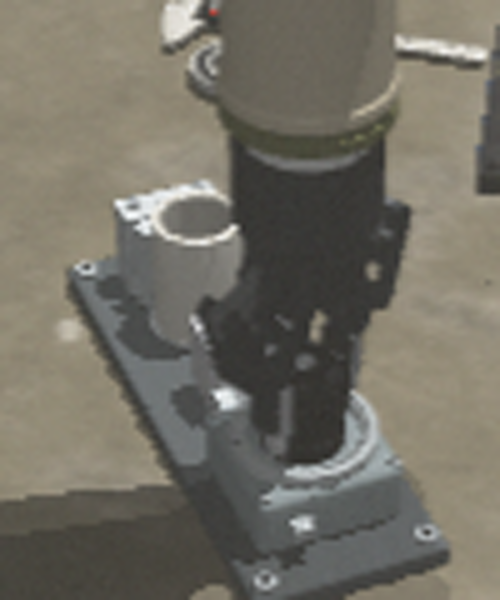

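The knob turns freely (Tz ≈ 0.01) and the jaw advances. I continue in calls of at most 0.12 rad and watch the moment.

```bash
python3 -m handwheel '[{"jaw":44,"delta_pos":[0,0,0],"turn":0.01},{"jaw":44,"delta_pos":[0,0,0],"turn":0.02},{"jaw":44,"delta_pos":[0,0,0],"turn":0.03},{"jaw":44,"delta_pos":[0,0,0],"turn":0.035}]' >/dev/null; python3 q.py
```

```text
ang 0.4573 F [-7.5 -3.5 15.2] T [-0.774  1.655  0.038] p [ 0.541  -0.0419  0.0711] w 44.2 j7 0.5833 tau7 -0.019
```

```bash
python3 -m handwheel '[{"jaw":44,"delta_pos":[0,0,0],"turn":0.01},{"jaw":44,"delta_pos":[0,0,0],"turn":0.02},{"jaw":44,"delta_pos":[0,0,0],"turn":0.03},{"jaw":44,"delta_pos":[0,0,0],"turn":0.03}]' >/dev/null; python3 q.py
```

```text
ang 0.552 F [-8.  -3.8 14.6] T [-0.882  1.856 -0.01 ] p [ 0.5409 -0.042   0.071 ] w 44.5 j7 0.4927 tau7 -0.645
```

```bash
python3 -m handwheel '[{"jaw":44,"delta_pos":[0,0,0],"turn":0.01},{"jaw":44,"delta_pos":[0,0,0],"turn":0.02},{"jaw":44,"delta_pos":[0,0,0],"turn":0.03},{"jaw":44,"delta_pos":[0,0,0],"turn":0.03}]' >/dev/null; python3 q.py
```

```text
ang 0.6463 F [-9.  -4.8 15.2] T [-0.87   1.962  0.008] p [ 0.5407 -0.0421  0.071 ] w 44.2 j7 0.4024 tau7 -0.646
```

```bash
python3 -m handwheel '[{"jaw":44,"delta_pos":[0,0,0],"turn":0.01},{"jaw":44,"delta_pos":[0,0,0],"turn":0.02},{"jaw":44,"delta_pos":[0,0,0],"turn":0.02}]' >/dev/null; python3 q.py
```

```text
ang 0.7092 F [-9.  -4.  15.9] T [-0.87   2.103 -0.042] p [ 0.5406 -0.0421  0.071 ] w 44.3 j7 0.3422 tau7 -0.635
```

```bash
python3 -m handwheel '[{"jaw":44,"delta_pos":[0,0,0],"turn":0.01},{"jaw":44,"delta_pos":[0,0,0],"turn":0.02},{"jaw":44,"delta_pos":[0,0,0],"turn":0.02}]' >/dev/null; python3 q.py; python3 - <<'E'
from h import *
im=camera('wrist');crop(im,160,0,560,300,2,'pics/w12.png')
im=camera('scene');crop(im,280,130,400,280,4,'pics/c12.png')
E
```

```text
ang 0.772 F [-9.8 -3.5 17. ] T [-0.912  2.166 -0.036] p [ 0.5406 -0.0421  0.0711] w 44.2 j7 0.2819 tau7 -0.636
```

View pics/w12.png

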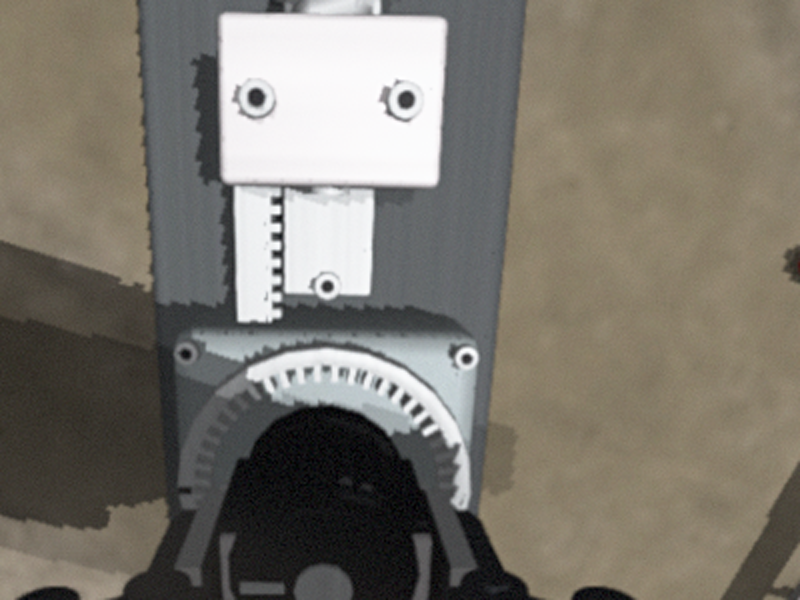

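View pics/c12.png

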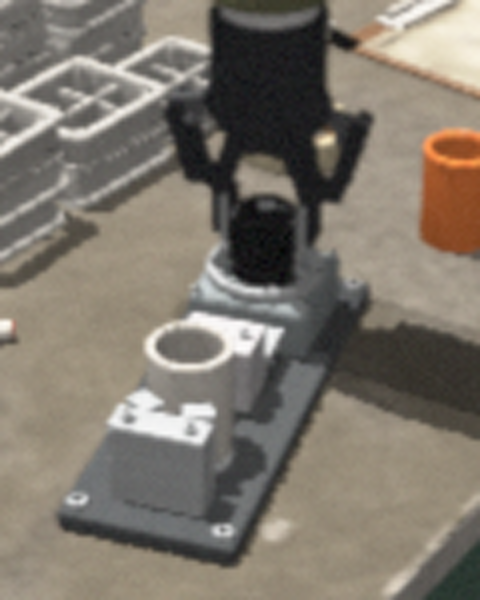

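Still free at 0.77 rad. I go on in steps of about 0.03 rad, relieving the side load slightly.

```bash
python3 -m handwheel '[{"jaw":44,"delta_pos":[0,-0.0006,-0.0005],"turn":0.005},{"jaw":44,"delta_pos":[0,-0.0006,-0.0005],"turn":0.01},{"jaw":44,"delta_pos":[0,-0.0006,-0.0005],"turn":0.01}]' >/dev/null; python3 q.py
python3 -m handwheel '[{"jaw":44,"delta_pos":[0,0,0],"turn":0.005},{"jaw":44,"delta_pos":[0,0,0],"turn":0.01},{"jaw":44,"delta_pos":[0,0,0],"turn":0.01}]' >/dev/null; python3 q.py
```

```text
ang 0.8023 F [-6.1 -3.9 11.5] T [-0.825  1.171 -0.019] p [ 0.5403 -0.0422  0.0711] w 44.5 j7 0.2533 tau7 -0.327
ang 0.8337 F [-6.5 -3.7 10.1] T [-0.808  1.289 -0.011] p [ 0.5403 -0.0422  0.0711] w 44.5 j7 0.2231 tau7 -0.33
```

```bash
python3 -m handwheel '[{"jaw":44,"delta_pos":[0,0,0],"turn":0.005},{"jaw":44,"delta_pos":[0,0,0],"turn":0.01},{"jaw":44,"delta_pos":[0,0,0],"turn":0.01}]' >/dev/null; python3 q.py
```

```text
ang 0.8651 F [-6.  -4.5 11.6] T [-0.839  1.29   0.006] p [ 0.5403 -0.0422  0.0711] w 44.2 j7 0.1931 tau7 -0.358
```

```bash
python3 -m handwheel '[{"jaw":44,"delta_pos":[0,0,0],"turn":0.005},{"jaw":44,"delta_pos":[0,0,0],"turn":0.01},{"jaw":44,"delta_pos":[0,0,0],"turn":0.01}]' >/dev/null; python3 q.py
```

```text
ang 0.8965 F [-5.9 -3.1 10.7] T [-0.849  1.388  0.009] p [ 0.5402 -0.0422  0.0711] w 44.5 j7 0.1629 tau7 -0.358
```

```bash
python3 -m handwheel '[{"jaw":44,"delta_pos":[0,0,0],"turn":0.005},{"jaw":44,"delta_pos":[0,0,0],"turn":0.01},{"jaw":44,"delta_pos":[0,0,0],"turn":0.01}]' >/dev/null; python3 q.py
```

```text
ang 0.9279 F [-5.3 -3.5 10.2] T [-0.832  1.382 -0.007] p [ 0.5402 -0.0422  0.0711] w 44.2 j7 0.1328 tau7 -0.359
```

```bash
python3 -m handwheel '[{"jaw":44,"delta_pos":[0,0,0],"turn":0.005},{"jaw":44,"delta_pos":[0,0,0],"turn":0.01},{"jaw":44,"delta_pos":[0,0,0],"turn":0.01}]' >/dev/null; python3 q.py
python3 - <<'E'
from h import *
im=camera('side');crop(im,240,130,340,250,5,'pics/s13.png')
im=camera('scene');crop(im,280,130,400,280,4,'pics/c13.png')
E
```

```text
ang 0.9594 F [-6.4 -4.  11.1] T [-0.863  1.468 -0.009] p [ 0.5401 -0.0422  0.0711] w 44.2 j7 0.1027 tau7 -0.359
```

View pics/s13.png

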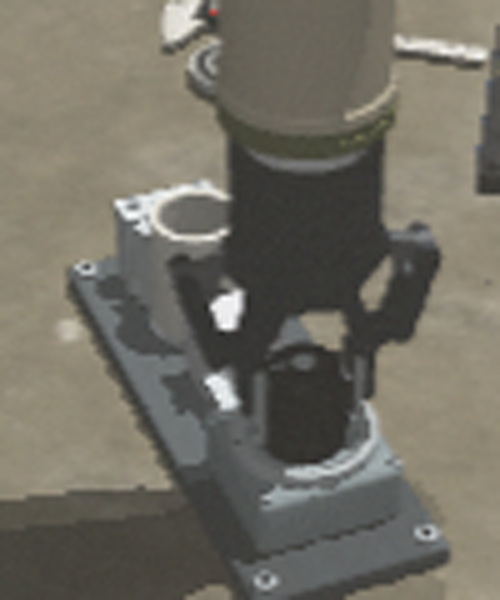

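View pics/c13.png

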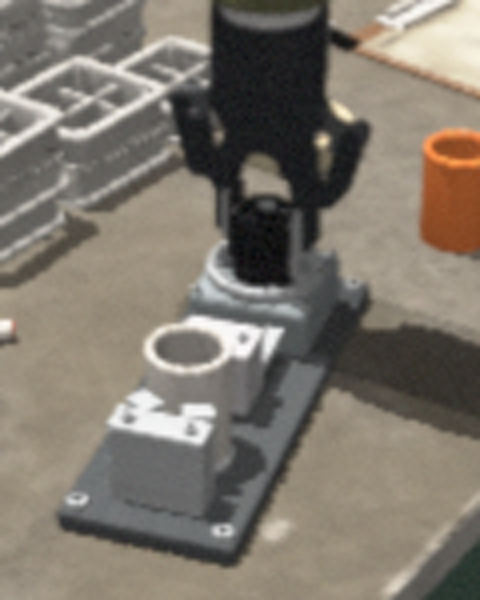

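```bash
python3 -m handwheel '[{"jaw":44,"delta_pos":[0,0,0],"turn":0.005},{"jaw":44,"delta_pos":[0,0,0],"turn":0.01},{"jaw":44,"delta_pos":[0,0,0],"turn":0.01}]' >/dev/null; python3 q.py
python3 - <<'E'
from h import *
im=camera('wrist');crop(im,160,0,560,300,2,'pics/w14.png')
E
```

```text
ang 0.9907 F [-7.5 -4.8 11.5] T [-0.859  1.539  0.035] p [ 0.5401 -0.0422  0.0711] w 44.5 j7 0.0726 tau7 -0.359
```

View pics/w14.png

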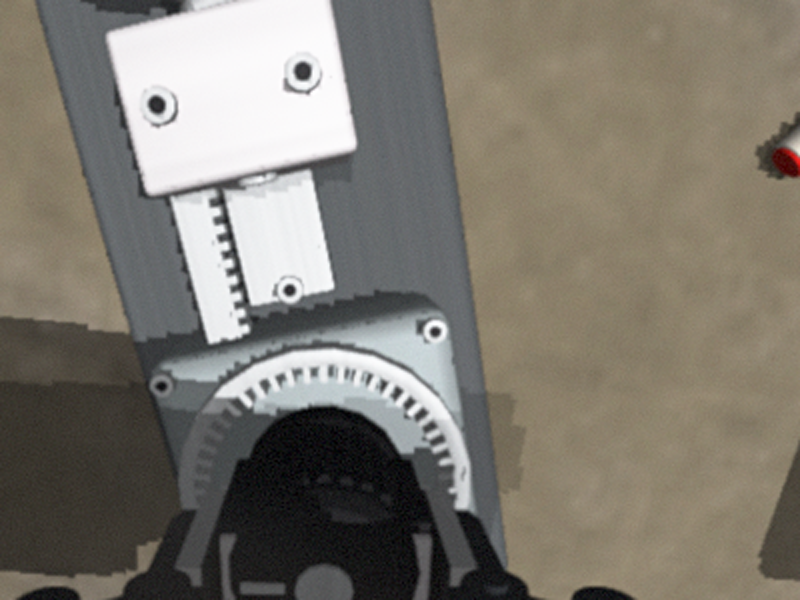

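The knob follows the tool and the jaw is advancing. I keep feeling for the rise.

```bash
python3 -m handwheel '[{"jaw":44,"delta_pos":[0,0,0],"turn":0.004},{"jaw":44,"delta_pos":[0,0,0],"turn":0.008},{"jaw":44,"delta_pos":[0,0,0],"turn":0.008}]' >/dev/null; python3 q.py
```

```text
ang 1.0158 F [-7.5 -4.2 11.1] T [-0.928  1.593  0.028] p [ 0.54   -0.0423  0.0711] w 44.2 j7 0.0486 tau7 -0.301
```

```bash
python3 -m handwheel '[{"jaw":44,"delta_pos":[0,0,0],"turn":0.004},{"jaw":44,"delta_pos":[0,0,0],"turn":0.008},{"jaw":44,"delta_pos":[0,0,0],"turn":0.008}]' >/dev/null; python3 q.py
```

```text
ang 1.0408 F [-7.6 -4.3 12.1] T [-0.832  1.624  0.1  ] p [ 0.54   -0.0423  0.0711] w 44.2 j7 0.0246 tau7 -0.395
```

```bash
python3 -m handwheel '[{"jaw":44,"delta_pos":[0,0,0],"turn":0.004},{"jaw":44,"delta_pos":[0,0,0],"turn":0.008},{"jaw":44,"delta_pos":[0,0,0],"turn":0.008}]' >/dev/null; python3 q.py
```

```text
ang 1.0657 F [-7.9 -4.5 12.1] T [-0.855  1.69   0.239] p [ 0.54   -0.0422  0.0711] w 44.0 j7 0.0007 tau7 -0.493
```

The moment rises at about 1.04–1.06 rad. The next notch that lies past it is number 9, at 1.178 rad (0.12–0.14 past). I approach it in two steps.

```bash
python3 -m handwheel '[{"jaw":44,"delta_pos":[0,0,0],"turn":0.004},{"jaw":44,"delta_pos":[0,0,0],"turn":0.008},{"jaw":44,"delta_pos":[0,0,0],"turn":0.012},{"jaw":44,"delta_pos":[0,0,0],"turn":0.016},{"jaw":44,"delta_pos":[0,0,0],"turn":0.016}]' >/dev/null; python3 q.py
```

```text
ang 1.1158 F [-7.9 -4.  13.2] T [-0.902  1.771  0.291] p [ 0.5399 -0.0422  0.0711] w 44.4 j7 -0.0475 tau7 -0.558
```

```bash
python3 -m handwheel '[{"jaw":44,"delta_pos":[0,0,0],"turn":0.004},{"jaw":44,"delta_pos":[0,0,0],"turn":0.008},{"jaw":44,"delta_pos":[0,0,0],"turn":0.012},{"jaw":44,"delta_pos":[0,0,0],"turn":0.012},{"jaw":44,"delta_pos":[0,0,0],"turn":0.012}]' >/dev/null; python3 q.py
```

```text
ang 1.1528 F [-8.1 -2.9 12.6] T [-0.936  1.833  0.372] p [ 0.5398 -0.0422  0.0711] w 44.4 j7 -0.0829 tau7 -0.37
```

```bash
python3 -m handwheel '[{"jaw":44,"delta_pos":[0,0,0],"turn":0.005},{"jaw":44,"delta_pos":[0,0,0],"turn":0.0095},{"jaw":44,"delta_pos":[0,0,0],"turn":0.0095},{"jaw":44,"delta_pos":[0,0,0],"turn":0.0095}]' >/dev/null; python3 q.py
python3 - <<'E'
from h import *
im=camera('wrist');crop(im,220,160,420,330,4,'pics/w15.png')
E
```

```text
ang 1.1825 F [-8.9 -3.4 13.7] T [-0.903  1.888  0.341] p [ 0.5398 -0.0422  0.0711] w 44.6 j7 -0.1115 tau7 -0.409
```

View pics/w15.png

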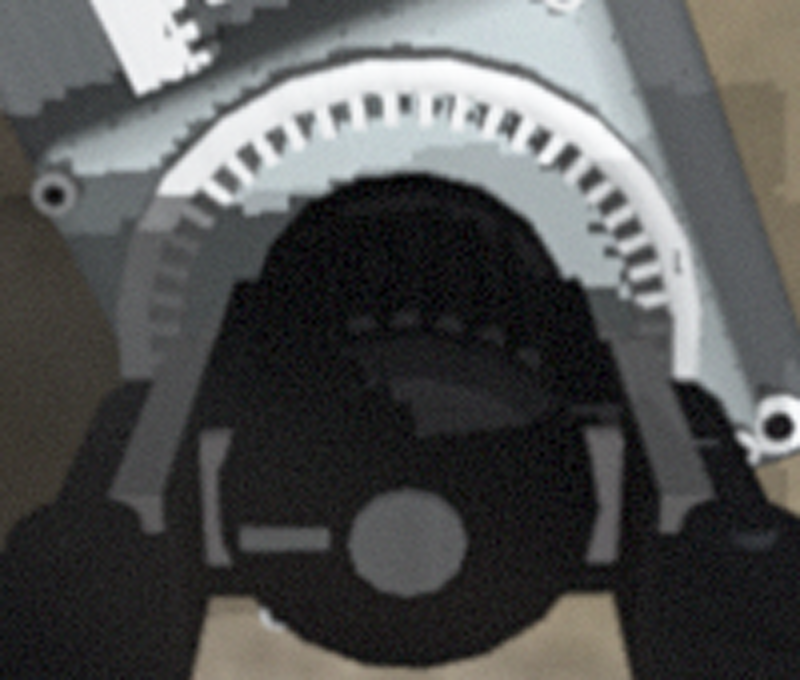

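Angle 1.1825, moment about 0.34–0.37 N m as expected. I ease the fingers out slowly, still guarding the angle.

```bash
python3 -m handwheel '[{"jaw":46,"delta_pos":[0,0,0],"turn":0},{"jaw":48,"delta_pos":[0,0,0],"turn":0},{"jaw":50,"delta_pos":[0,0,0],"turn":0},{"jaw":52,"delta_pos":[0,0,0],"turn":0},{"jaw":54,"delta_pos":[0,0,0],"turn":0},{"jaw":56,"delta_pos":[0,0,0],"turn":0},{"jaw":56,"delta_pos":[0,0,0],"turn":0},{"jaw":56,"delta_pos":[0,0,0],"turn":0}]' >/dev/null; python3 q.py
python3 - <<'E'
from h import *
im=camera('wrist');crop(im,220,160,420,330,4,'pics/w16.png')
E
```

```text
ang 1.1819 F [-1.7 -1.4 -0.8] T [-0.293  0.57   0.13 ] p [ 0.5403 -0.0409  0.0701] w 56.1 j7 -0.1118 tau7 -0.131
```

View pics/w16.png

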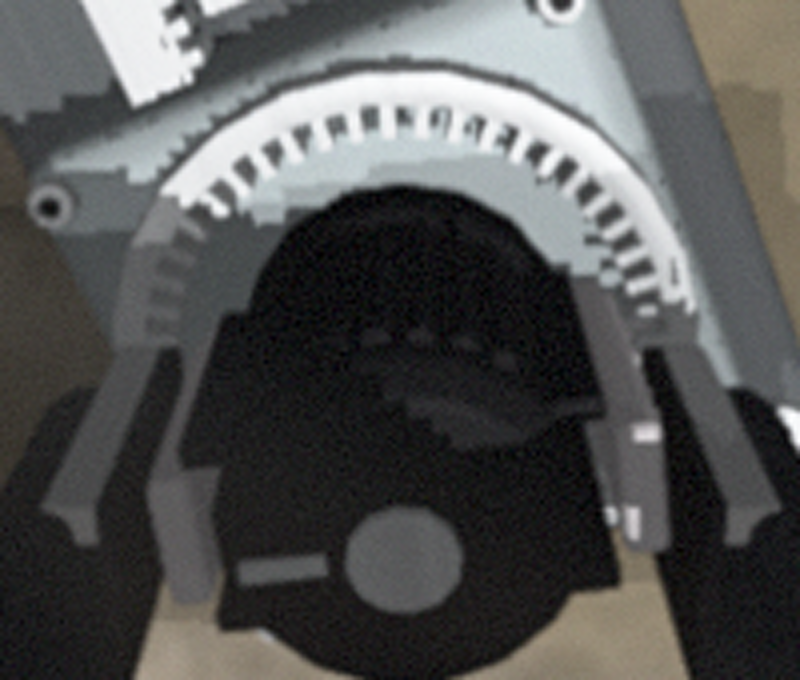

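The tabs have sprung out, but the mark has tilted back (left end of the mark now at crop (238,573)), so the knob seems to have turned back as I let go. I measure its angle.

```bash
python3 - <<'E'
from h import *;import pickle
c=calibration('wrist');c8,o8=pickle.load(open('w8.pkl','rb'))
def ang(c,pts,s,ox,oy):
    a,b=[onz(c,(ox+x/s,oy+y/s),.104)[:2] for x,y in pts];d=b-a;return np.arctan2(d[1],d[0])
a8=ang(c8,[(197,426),(322,427)],5,255,130)
a15=ang(c,[(240,540),(408,542)],4,220,160)
a16=ang(c,[(238,573),(404,559)],4,220,160)
print(np.degrees([a8,a15,a16]),'knob15',a8-a15,'knob16',a8-a16)
E
```

```text
[61.47973966 -6.38460608  0.14240776] knob15 1.1844562778956786 knob16 1.0705383960266037
```

The knob has dropped back to about 1.05–1.07 rad, notch 8. The springs alone don't hold it against the plunger while both tabs come out together. But one released tab already locks the knob. So: pinch again, go to notch 9, push sideways to keep one tab firmly home while the other springs out, then free the second.

```bash
python3 -m handwheel '[{"jaw":64,"delta_pos":[0,0,0],"turn":0},{"jaw":64,"delta_pos":[0,0,0],"turn":-0.02},{"jaw":64,"delta_pos":[0,0,0],"turn":-0.043},{"jaw":64,"delta_pos":[0,0,0],"turn":-0.043},{"jaw":64,"delta_pos":[0,0,0],"turn":-0.043}]' >/dev/null; python3 q.py
python3 - <<'E'
from h import *
c=calibration('wrist');im=camera('wrist');crop(im,200,140,440,340,3.3,'pics/w17.png');print(get_obs()['clock'])
E
```

```text
ang 1.0489 F [-0.3  0.4 -0.2] T [ 0.014 -0.05   0.001] p [ 0.5412 -0.0407  0.0706] w 64.1 j7 0.0156 tau7 0.532
18.7833
```

View pics/w17.png

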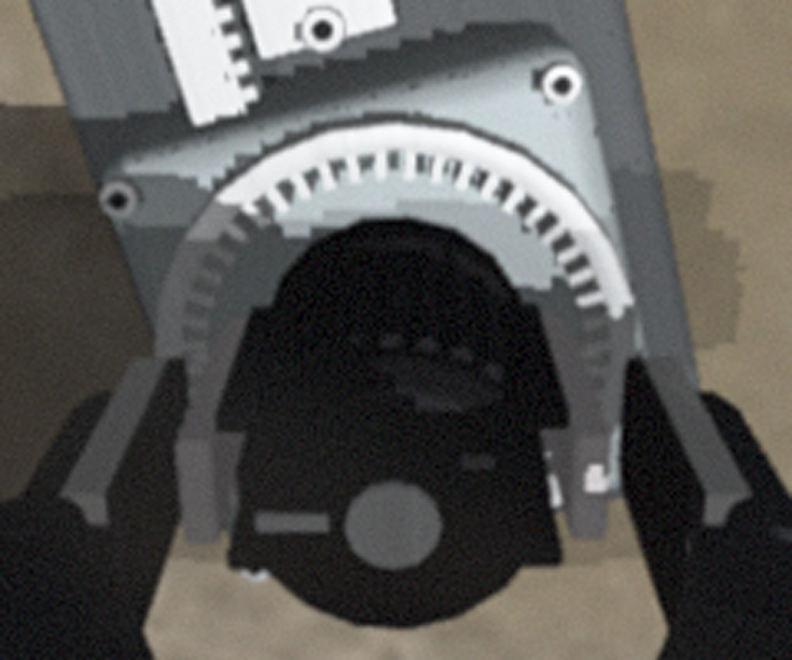

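The knob is locked in notch 8 with its tabs fully out, and the tab midpoint is about 1.2 mm left (−y tool) of the fingers. I centre, pinch and turn to notch 9.

```bash
python3 -m handwheel '[{"jaw":58,"delta_pos":[0,-0.0012,0],"turn":0},{"jaw":54,"delta_pos":[0,-0.0012,0],"turn":0},{"jaw":50,"delta_pos":[0,-0.0012,0],"turn":0},{"jaw":46,"delta_pos":[0,-0.0012,0],"turn":0},{"jaw":44,"delta_pos":[0,-0.0012,0],"turn":0},{"jaw":44,"delta_pos":[0,-0.0012,0],"turn":0},{"jaw":44,"delta_pos":[0,-0.0012,0],"turn":0},{"jaw":44,"delta_pos":[0,-0.0012,0],"turn":0}]' 40 >/dev/null; python3 q.py
python3 -m handwheel '[{"jaw":44,"delta_pos":[0,0,0],"turn":0.006},{"jaw":44,"delta_pos":[0,0,0],"turn":0.012},{"jaw":44,"delta_pos":[0,0,0],"turn":0.018},{"jaw":44,"delta_pos":[0,0,0],"turn":0.024},{"jaw":44,"delta_pos":[0,0,0],"turn":0.03},{"jaw":44,"delta_pos":[0,0,0],"turn":0.036},{"jaw":44,"delta_pos":[0,0,0],"turn":0.042},{"jaw":44,"delta_pos":[0,0,0],"turn":0.042},{"jaw":44,"delta_pos":[0,0,0],"turn":0.042}]' >/dev/null; python3 q.py
```

```text
ang 1.0476 F [-3.9  0.4 13. ] T [0.028 0.94  0.134] p [ 0.5398 -0.0409  0.0716] w 44.7 j7 0.0171 tau7 -0.107
ang 1.1792 F [-4.4  0.7 12.1] T [0.037 0.944 0.259] p [ 0.5398 -0.0409  0.0716] w 44.5 j7 -0.1093 tau7 -0.398
```

```bash
python3 -m handwheel '[{"jaw":44,"delta_pos":[0,0.001,0],"turn":0},{"jaw":44,"delta_pos":[0,0.002,0],"turn":0},{"jaw":44,"delta_pos":[0,0.002,0],"turn":0}]' >/dev/null; python3 q.py
python3 - <<'E'
from h import *
c=calibration('wrist');im=camera('wrist');crop(im,200,140,440,340,3.3,'pics/w18.png');print(get_obs()['clock'])
E
```

```text
ang 1.1791 F [-14.3   1.   20.6] T [0.224 3.058 0.296] p [ 0.5401 -0.041   0.0714] w 44.5 j7 -0.1087 tau7 -0.304
20.5
```

View pics/w18.png

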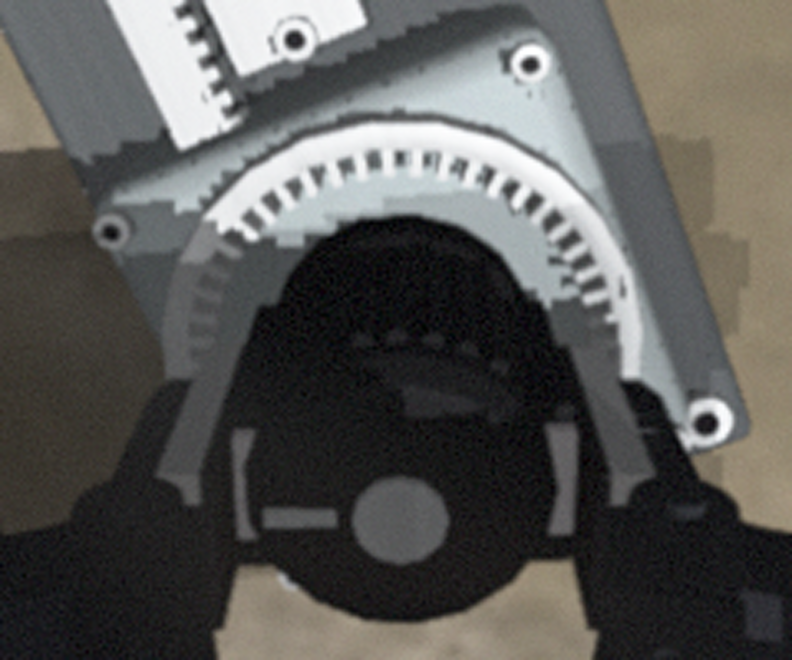

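Side load 14 N on the left tab. I add 1 mm, then open while following sideways, so the left tab stays home and the right one comes out.

```bash
python3 -m handwheel '[{"jaw":44,"delta_pos":[0,0.001,0],"turn":0},{"jaw":45,"delta_pos":[0,0.0015,0],"turn":0},{"jaw":46,"delta_pos":[0,0.002,0],"turn":0},{"jaw":47,"delta_pos":[0,0.0025,0],"turn":0},{"jaw":48,"delta_pos":[0,0.003,0],"turn":0},{"jaw":49,"delta_pos":[0,0.0035,0],"turn":0},{"jaw":50,"delta_pos":[0,0.004,0],"turn":0},{"jaw":51,"delta_pos":[0,0.0045,0],"turn":0},{"jaw":52,"delta_pos":[0,0.005,0],"turn":0},{"jaw":52,"delta_pos":[0,0.005,0],"turn":0}]' >/dev/null; python3 q.py
python3 - <<'E'
from h import *
c=calibration('wrist');im=camera('wrist');crop(im,200,140,440,340,3.3,'pics/w19.png');print(get_obs()['clock'])
E
```

```text
ang 1.18 F [-14.   -2.4   7.1] T [-0.345  3.148  0.193] p [ 0.5428 -0.0424  0.0692] w 52.0 j7 -0.1077 tau7 -0.183
21.3833
```

View pics/w19.png

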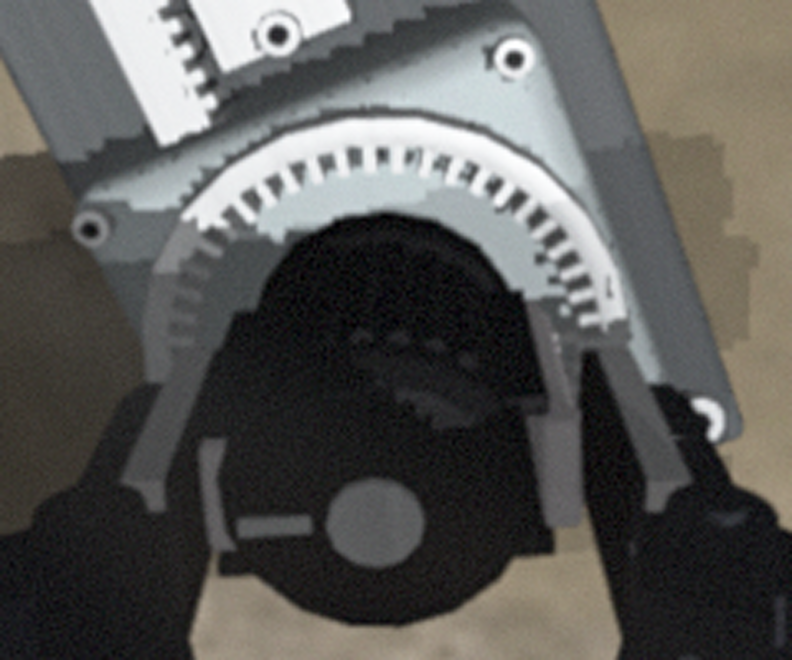

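The right tab is out, but the mark has tilted by about 0.05 rad and the tab projects slightly less than in a notch (204 against 215 px), so it's probably on a tooth just short of notch 9. I press harder sideways and nudge clockwise.

```bash
python3 -m handwheel '[{"jaw":52,"delta_pos":[0,0.001,0],"turn":0},{"jaw":52,"delta_pos":[0,0.002,0],"turn":0.003},{"jaw":52,"delta_pos":[0,0.002,0],"turn":0.006},{"jaw":52,"delta_pos":[0,0.002,0],"turn":0.009},{"jaw":52,"delta_pos":[0,0.002,0],"turn":0.012},{"jaw":52,"delta_pos":[0,0.002,0],"turn":0.015},{"jaw":52,"delta_pos":[0,0.002,0],"turn":0.015}]' >/dev/null; python3 q.py
python3 - <<'E'
from h import *
c=calibration('wrist');im=camera('wrist');crop(im,200,140,440,340,3.3,'pics/w20.png');print(get_obs()['clock'])
E
```

```text
ang 1.2283 F [-23.2  -2.9  14.9] T [-0.66   5.162  0.341] p [ 0.5429 -0.0433  0.0691] w 52.0 j7 -0.1528 tau7 -0.532
22.0167
```

View pics/w20.png

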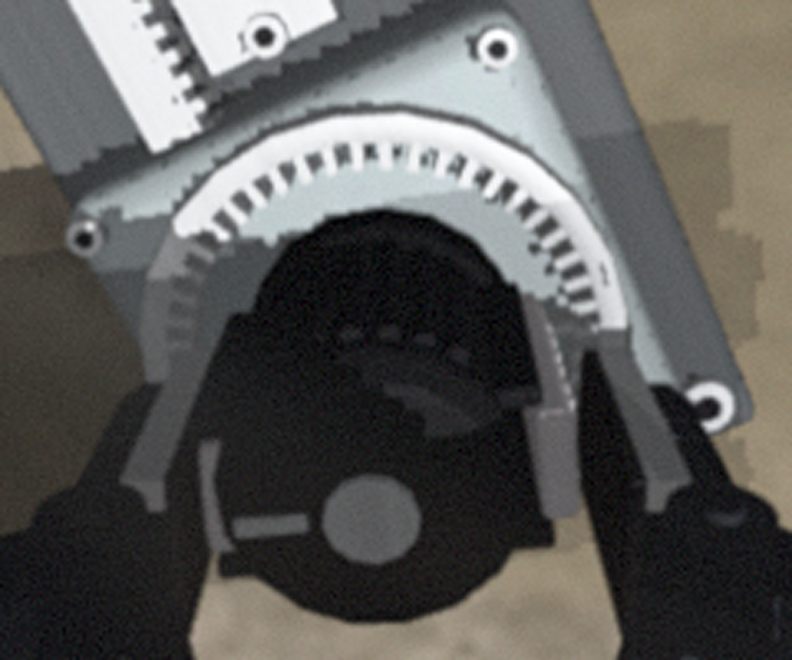

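```bash
cat > k.py <<'E'
from h import *
import sys
def knob(im,c,x0,x1,y0,y1):
    # mark: bar pixels inside window; axis by PCA of ray points at z .104
    g=im.astype(int).mean(2)[y0:y1,x0:x1];t=cv2.threshold(g.astype(np.uint8),0,255,cv2.THRESH_OTSU)[1]
    n,l,st,ce=cv2.connectedComponentsWithStats(t);k=1+np.argmax(st[1:,4]);ys,xs=np.where(l==k)
    P=np.array([onz(c,(x+x0,y+y0),.104)[:2] for x,y in zip(xs,ys)])
    d=np.linalg.svd(P-P.mean(0),full_matrices=False)[2][0]
    if d[0]<0:d=-d
    return np.arctan2(d[1],d[0]),st[k],P.mean(0)
E
python3 - <<'E'
from k import *;import pickle
im=np.load('w8.npy');c8,o8=pickle.load(open('w8.pkl','rb'))
a8=knob(im,c8,292,310,210,220);print(a8)
c=calibration('wrist');im=cv2.imread('pics/w20.png')
im=cv2.resize(im,(240,200),interpolation=cv2.INTER_AREA);F=np.zeros((400,640,3),np.uint8);F[140:340,200:440]=im
x,y=200+271/3.3,140+526/3.3
a=knob(F,c,int(x-15),int(x+14.5),int(y-8),int(y+8));print(a,a8[0]-a[0])
for f,z in [('w17',0),('w18',0),('w19',0)]: pass
E
```

```text
(np.float64(1.0694982240270525), array([ 2,  3, 14,  4, 53], dtype=int32), array([ 0.53443111, -0.05111593]))
(np.float64(-0.03423876917168764), array([  4,   5,  23,   7, 135], dtype=int32), array([ 0.52797408, -0.03955063])) 1.1037369931987402
```

The knob is at about 1.10 rad, between notches 8 and 9: the side force (14 N) was too small during the release. I re-pinch, overshoot a little past notch 9 so that any slip back runs into it, and use more side force.

```bash
python3 -m handwheel '[{"jaw":52,"delta_pos":[0,-0.003,0],"turn":-0.015},{"jaw":52,"delta_pos":[0,-0.006,0],"turn":-0.03},{"jaw":50,"delta_pos":[0,-0.009,0],"turn":-0.04},{"jaw":48,"delta_pos":[0,-0.009,0],"turn":-0.04},{"jaw":46,"delta_pos":[0,-0.009,0],"turn":-0.04},{"jaw":44,"delta_pos":[0,-0.009,0],"turn":-0.04},{"jaw":44,"delta_pos":[0,-0.009,0],"turn":-0.04},{"jaw":44,"delta_pos":[0,-0.009,0],"turn":-0.04}]' 60 >/dev/null; python3 q.py
python3 - <<'E'
from h import *
c=calibration('wrist');im=camera('wrist');crop(im,200,140,440,340,3.3,'pics/w21.png');print(get_obs()['clock'])
E
```

```text
ang 1.1026 F [-1.1 -5.4  5.4] T [-1.139  0.537  0.088] p [ 0.5396 -0.0419  0.0709] w 44.6 j7 -0.0355 tau7 -0.048
22.7333
```

View pics/w21.png

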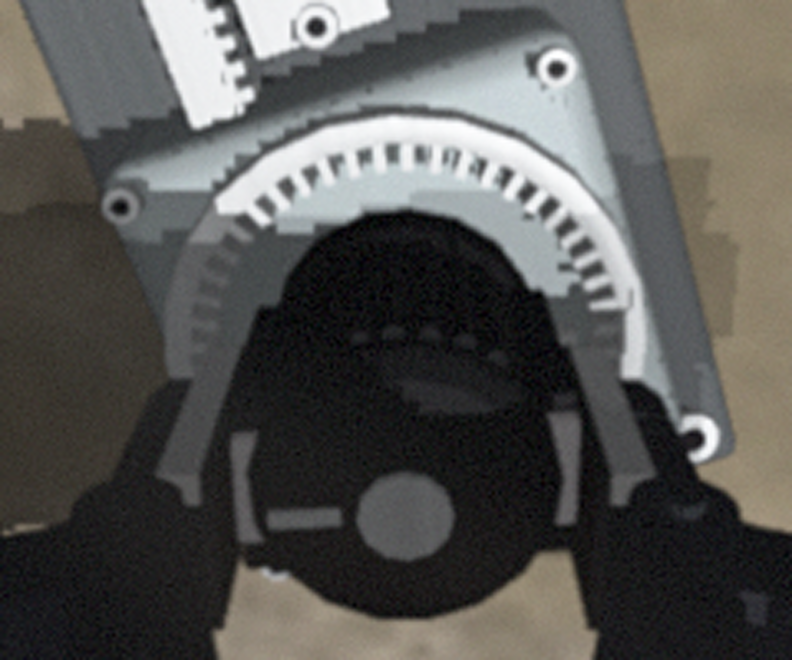

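```bash
python3 -m handwheel '[{"jaw":52,"delta_pos":[0,0,0],"turn":0},{"jaw":60,"delta_pos":[0,0,0],"turn":-0.0175},{"jaw":60,"delta_pos":[0,0,0],"turn":-0.0175},{"jaw":60,"delta_pos":[0,0,0],"turn":-0.0175},{"jaw":60,"delta_pos":[0,0,0],"turn":-0.0175}]' 60 >/dev/null; python3 q.py
python3 - <<'E'
from h import *
c=calibration('wrist');im=camera('wrist');crop(im,200,140,440,340,3.3,'pics/w22.png');print(get_obs()['clock'])
im=camera('side');crop(im,240,130,340,250,5,'pics/s22.png')
E
```

```text
ang 1.0467 F [0.2 0.3 0.1] T [ 0.002 -0.004 -0.005] p [ 0.5396 -0.0402  0.0704] w 59.8 j7 0.0167 tau7 0.03
23.2
```

View pics/w22.png

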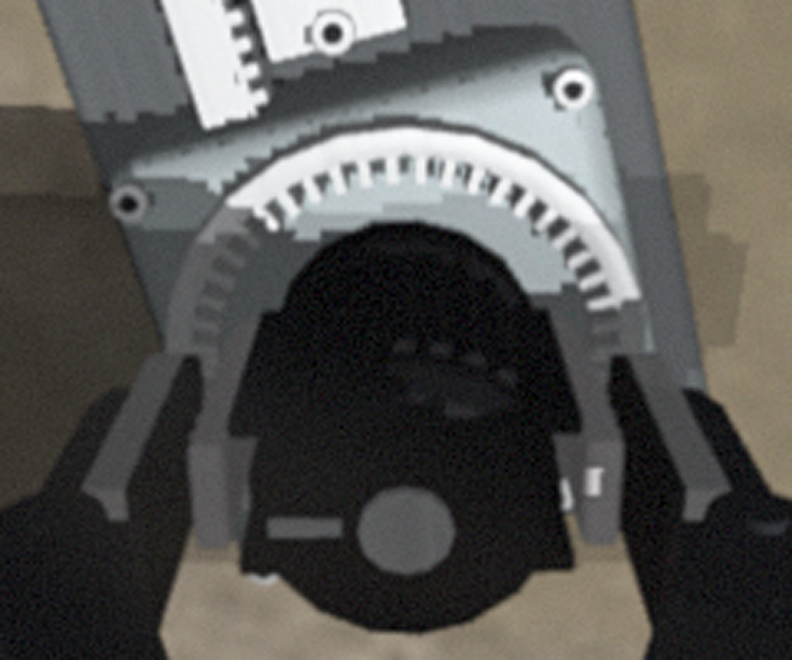

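View pics/s22.png

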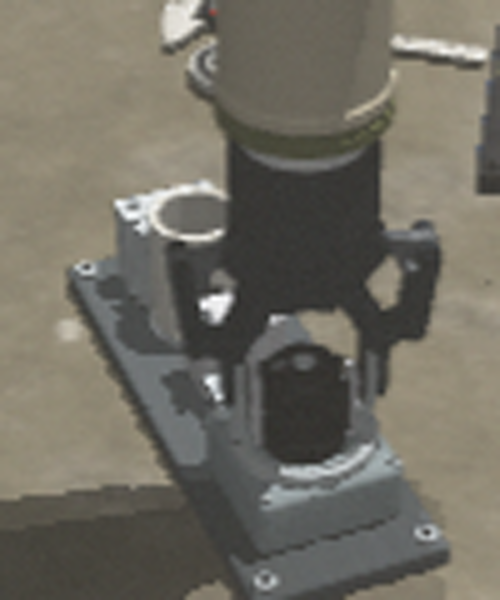

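In notch 8, aligned and centred. Holding by one pad also needs a tangential force, because the arm gives way about 2–3 mm. So this time I overshoot slightly, pre-load sideways (+y) and tangentially (+x), then release the right tab quickly.

```bash
python3 -m handwheel '[{"jaw":52,"delta_pos":[0,0,0],"turn":0},{"jaw":48,"delta_pos":[0,0,0],"turn":0},{"jaw":44,"delta_pos":[0,0,0],"turn":0},{"jaw":44,"delta_pos":[0,0,0],"turn":0},{"jaw":44,"delta_pos":[0,0,0],"turn":0},{"jaw":44,"delta_pos":[0,0,0],"turn":0}]' 60 >/dev/null; python3 q.py
python3 -m handwheel '[{"jaw":44,"delta_pos":[0,0,0],"turn":0.007},{"jaw":44,"delta_pos":[0,0,0],"turn":0.014},{"jaw":44,"delta_pos":[0,0,0],"turn":0.021},{"jaw":44,"delta_pos":[0,0,0],"turn":0.028},{"jaw":44,"delta_pos":[0,0,0],"turn":0.035},{"jaw":44,"delta_pos":[0,0,0],"turn":0.041},{"jaw":44,"delta_pos":[0,0,0],"turn":0.046},{"jaw":44,"delta_pos":[0,0,0],"turn":0.046}]' >/dev/null; python3 q.py
python3 -m handwheel '[{"jaw":44,"delta_pos":[0.0005,0.0015,0],"turn":0},{"jaw":44,"delta_pos":[0.001,0.003,0],"turn":0},{"jaw":44,"delta_pos":[0.0015,0.0045,0],"turn":0},{"jaw":44,"delta_pos":[0.002,0.006,0],"turn":0},{"jaw":44,"delta_pos":[0.002,0.006,0],"turn":0}]' >/dev/null; python3 q.py
python3 - <<'E'
from h import *
c=calibration('wrist');im=camera('wrist');crop(im,200,140,440,340,3.3,'pics/w23.png');print(get_obs()['clock'])
E
```

```text
ang 1.0456 F [-4.3  0.2 11.8] T [0.068 0.856 0.104] p [ 0.5398 -0.0404  0.0715] w 44.6 j7 0.0181 tau7 -0.085
ang 1.1906 F [-4.4 -0.1 11.2] T [0.018 0.858 0.354] p [ 0.5399 -0.0404  0.0715] w 44.5 j7 -0.1213 tau7 -0.697
ang 1.1909 F [-29.6  -2.2  32.1] T [-0.467  6.615  0.28 ] p [ 0.5408 -0.0402  0.0707] w 44.4 j7 -0.1229 tau7 -0.32
24.8833
```

View pics/w23.png

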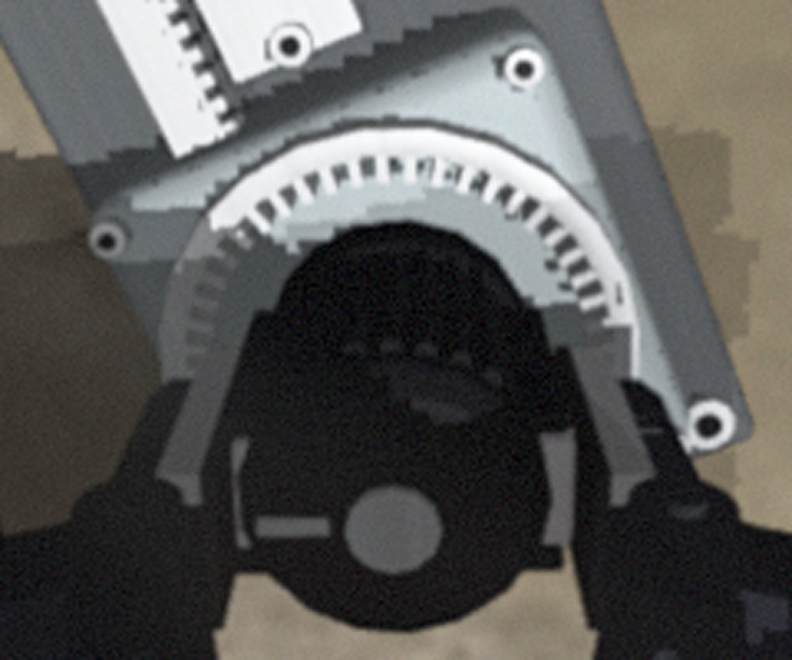

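```bash
python3 -m handwheel '[{"jaw":44,"delta_pos":[0.002,0.001,0],"turn":0.001},{"jaw":48,"delta_pos":[0.003,0.003,0],"turn":0.002},{"jaw":52,"delta_pos":[0.004,0.005,0],"turn":0.003},{"jaw":52,"delta_pos":[0.004,0.005,0],"turn":0.003},{"jaw":52,"delta_pos":[0.004,0.005,0],"turn":0.003}]' >/dev/null; python3 q.py
python3 - <<'E'
from h import *
c=calibration('wrist');im=camera('wrist');crop(im,200,140,440,340,3.3,'pics/w24.png');print(get_obs()['clock'])
E
```

```text
ang 1.2019 F [-28.   -8.6  15.4] T [-1.782  5.992  0.393] p [ 0.5443 -0.0389  0.0685] w 52.0 j7 -0.1384 tau7 -0.385
25.35
```

View pics/w24.png

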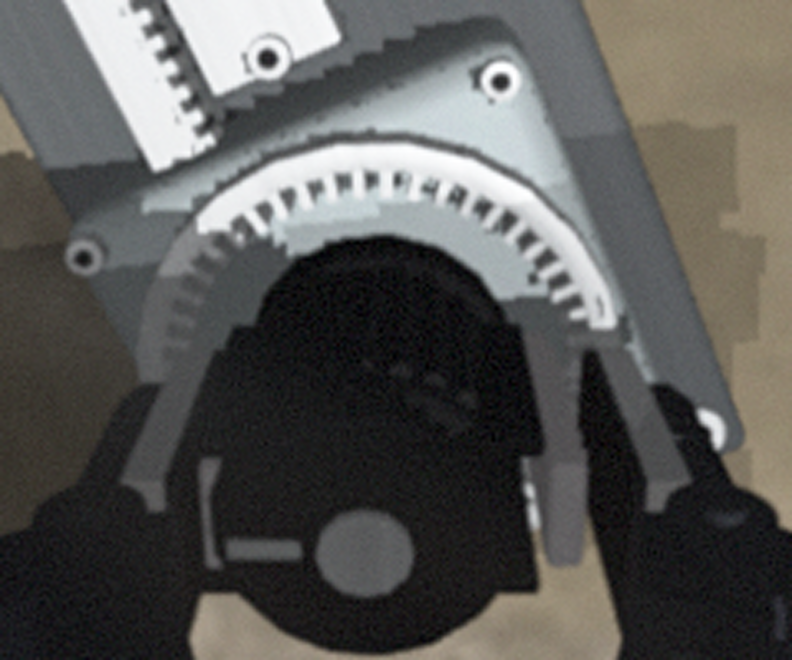

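The mark is level with the tool (about 1.19 rad) and the right tab is fully out (220 px from the cap), so it is locked in notch 9. Now I free the left tab.

```bash
python3 -m handwheel '[{"jaw":54,"delta_pos":[-0.002,-0.002,0],"turn":-0.002},{"jaw":57,"delta_pos":[-0.004,-0.005,0],"turn":-0.004},{"jaw":60,"delta_pos":[-0.006,-0.008,0],"turn":-0.006},{"jaw":64,"delta_pos":[-0.006,-0.011,0],"turn":-0.006},{"jaw":66,"delta_pos":[-0.006,-0.011,0],"turn":-0.006},{"jaw":66,"delta_pos":[-0.006,-0.011,0],"turn":-0.006}]' >/dev/null; python3 q.py
python3 - <<'E'
from h import *
c=calibration('wrist');im=camera('wrist');crop(im,200,140,440,340,3.3,'pics/w25.png');print(get_obs()['clock'])
E
```

```text
ang 1.1805 F [ 0.   0.9 -0.5] T [ 0.041  0.003 -0.009] p [ 0.5398 -0.0402  0.0707] w 66.1 j7 -0.1118 tau7 -0.001
25.9
```

View pics/w25.png

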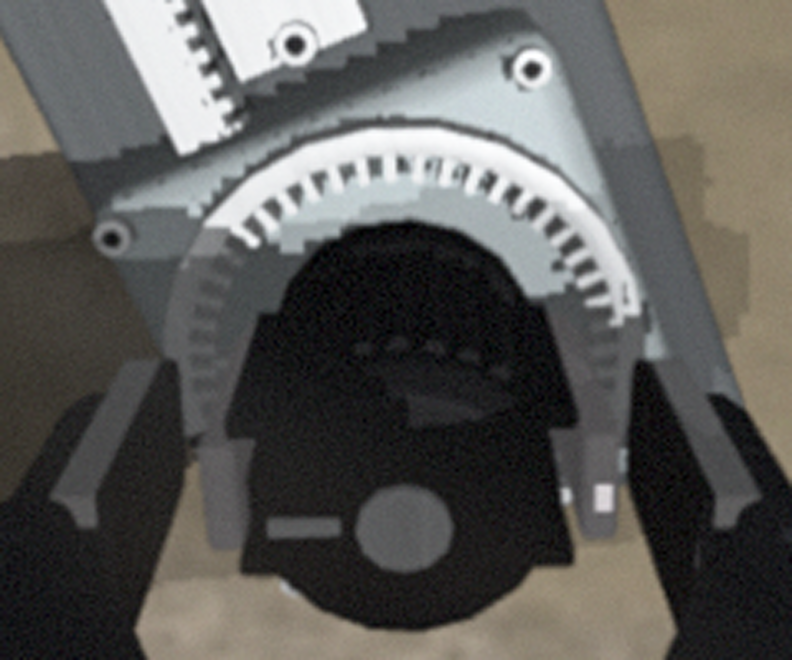

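Fingers are clear (zero force). The right tab projects 215 px from the cap but the left one only about 202 px, where both measured 216 when fully out, so the left tongue may sit on a notch edge. I rise for a better view.

```bash
python3 -m handwheel '[{"jaw":75,"delta_pos":[0,0,0],"turn":0},{"jaw":80,"delta_pos":[0,0,-0.03],"turn":0},{"jaw":80,"delta_pos":[0,0,-0.06],"turn":0},{"jaw":80,"delta_pos":[0,0,-0.095],"turn":0},{"jaw":80,"delta_pos":[0,0,-0.095],"turn":0},{"jaw":80,"delta_pos":[0,0,-0.095],"turn":0}]' >/dev/null; python3 q.py
python3 - <<'E'
from h import *;import pickle
o=get_obs();c=calibration('wrist');im=camera('wrist');np.save('w26.npy',im);pickle.dump((c,o),open('w26.pkl','wb'));crop(im,255,130,405,270,5,'pics/w26.png');print(get_obs()['clock'])
im=camera('side');crop(im,240,130,340,250,5,'pics/s26.png')
im=camera('scene');crop(im,280,130,400,280,4,'pics/c26.png')
E
```

```text
ang 1.1804 F [-0.3  0.5 -0.4] T [ 0.037  0.046 -0.016] p [ 0.5409 -0.0404  0.1675] w 80.0 j7 -0.1097 tau7 0.004
26.45
```

View pics/w26.png

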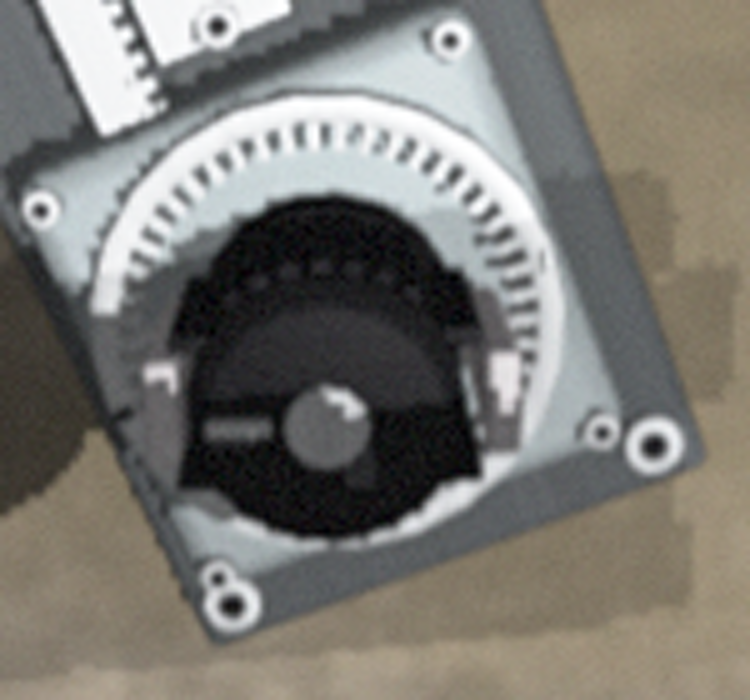

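View pics/s26.png

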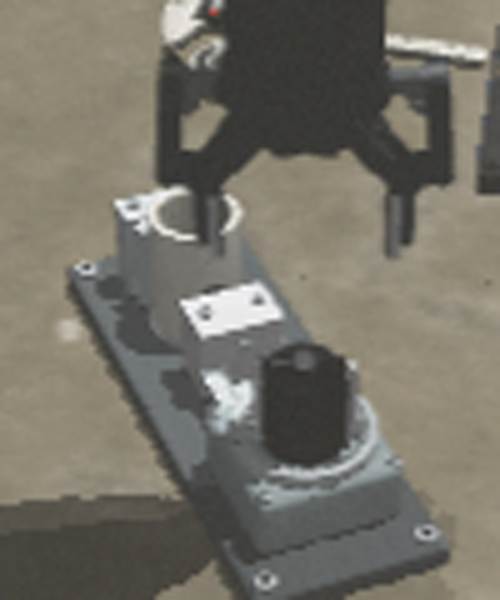

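View pics/c26.png

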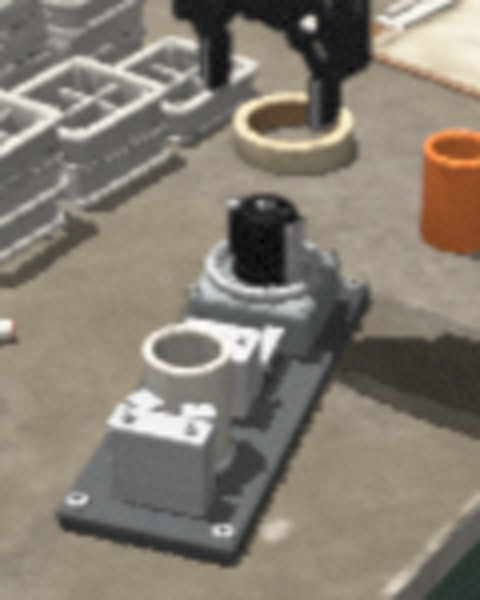

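Left tab: outer edge 181 px from the cap, against 195 px when out (7 px/mm), so it's about 2 mm in, resting on a tooth. The right tab is in its notch and holds the knob. I'll grip the plain knob body at right angles to the tabs and turn it slightly within the play so the left tongue drops in.

```bash
python3 -m handwheel '[{"jaw":75,"delta_pos":[0,-0.0005,0],"turn":-0.04},{"jaw":75,"delta_pos":[0,-0.0005,0],"turn":-0.08},{"jaw":75,"delta_pos":[0,-0.0005,0],"turn":-0.12},{"jaw":75,"delta_pos":[0,-0.0005,0],"turn":-0.16},{"jaw":75,"delta_pos":[0,-0.0005,0],"turn":-0.2},{"jaw":75,"delta_pos":[0,-0.0005,0],"turn":-0.24},{"jaw":75,"delta_pos":[0,-0.0005,0],"turn":-0.28},{"jaw":75,"delta_pos":[0,-0.0005,0],"turn":-0.32},{"jaw":75,"delta_pos":[0,-0.0005,0],"turn":-0.36},{"jaw":75,"delta_pos":[0,-0.0005,0],"turn":-0.4}]' >/dev/null
python3 -m handwheel '[{"jaw":70,"delta_pos":[0,0,0.02],"turn":-0.04},{"jaw":70,"delta_pos":[0,0,0.04],"turn":-0.08},{"jaw":70,"delta_pos":[0,0,0.04],"turn":-0.1},{"jaw":70,"delta_pos":[0,0,0.04],"turn":-0.1},{"jaw":70,"delta_pos":[0,0,0.04],"turn":-0.1}]' >/dev/null;python3 q.py
python3 - <<'E'
from h import *;import pickle
o=get_obs();c=calibration('wrist');im=camera('wrist');np.save('w27.npy',im);pickle.dump((c,o),open('w27.pkl','wb'));crop(im,200,130,440,330,3.3,'pics/w27.png');print(get_obs()['clock'],o['joint_pos'])
E
```

```text
ang -0.3812 F [ 0.3 -0.   0.1] T [ 0.008  0.02  -0.065] p [ 0.5385 -0.0404  0.1245] w 69.8 j7 1.4204 tau7 0.548
27.85 [ 0.128637    0.24158862 -0.15679343  1.81004688  0.04176463  1.09458666
  1.42042255]
```

View pics/w27.png

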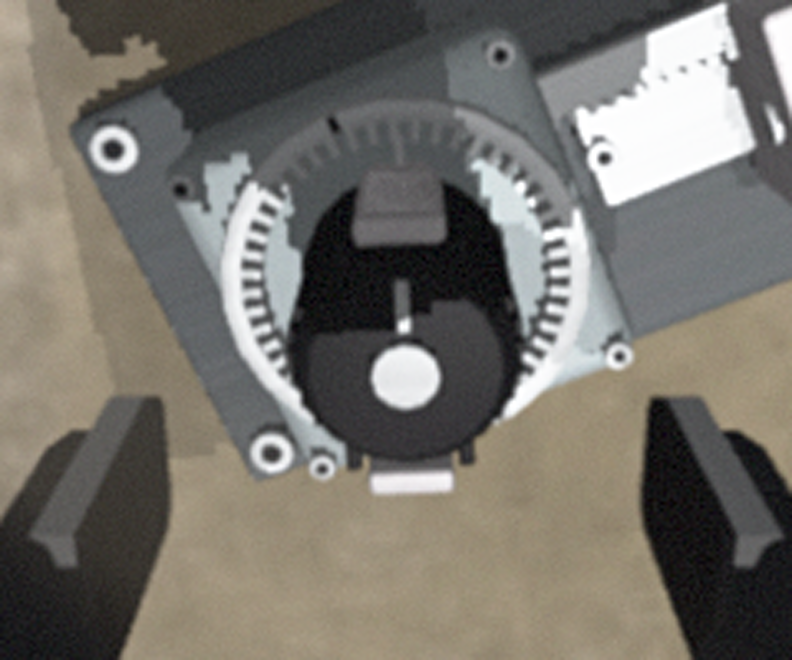

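The tabs now lie fore and aft and the plain knob sides face the fingers, centred at crop x 406 against finger mid 402. I go down and grip the body.

```bash
python3 -m handwheel '[{"jaw":70,"delta_pos":[-0.002,0,0.01],"turn":0},{"jaw":70,"delta_pos":[-0.002,0,0.03],"turn":0},{"jaw":70,"delta_pos":[-0.002,0,0.042],"turn":0},{"jaw":62,"delta_pos":[-0.002,0,0.047],"turn":0},{"jaw":54,"delta_pos":[-0.002,0,0.047],"turn":0},{"jaw":48,"delta_pos":[-0.002,0,0.047],"turn":0},{"jaw":44,"delta_pos":[-0.002,0,0.047],"turn":0},{"jaw":38,"delta_pos":[-0.002,0,0.047],"turn":0},{"jaw":38,"delta_pos":[-0.002,0,0.047],"turn":0},{"jaw":38,"delta_pos":[-0.002,0,0.047],"turn":0}]' 50 >/dev/null;python3 q.py
python3 - <<'E'
from h import *;import pickle
im=camera('wrist');crop(im,200,130,440,330,3.3,'pics/w28.png');print(get_obs()['clock'])
E
```

```text
ang -0.3835 F [-1.7 -0.5  6.2] T [-0.138  0.364  0.011] p [ 0.5415 -0.0408  0.0795] w 39.2 j7 1.4141 tau7 -0.008
28.7333
```

View pics/w28.png

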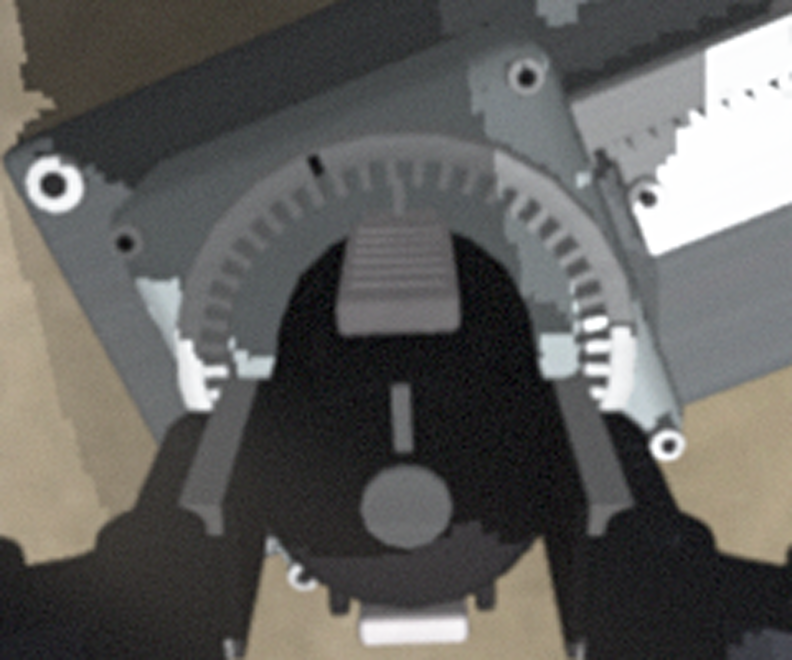

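Gripping the body; no tab touched. I turn clockwise in small steps within the play and watch the moment and the upper tab.

```bash
python3 -m handwheel '[{"jaw":38,"delta_pos":[0,0,0],"turn":0.003},{"jaw":38,"delta_pos":[0,0,0],"turn":0.006},{"jaw":38,"delta_pos":[0,0,0],"turn":0.006}]' >/dev/null;python3 q.py
python3 -m handwheel '[{"jaw":38,"delta_pos":[0,0,0],"turn":0.003},{"jaw":38,"delta_pos":[0,0,0],"turn":0.006},{"jaw":38,"delta_pos":[0,0,0],"turn":0.006}]' >/dev/null;python3 q.py
python3 - <<'E'
from h import *;import pickle
im=camera('wrist');crop(im,200,130,440,330,3.3,'pics/w29.png');print(get_obs()['clock'])
E
```

```text
ang -0.3644 F [-1.4  0.   5.7] T [-0.209  0.495  0.143] p [ 0.5414 -0.0408  0.0795] w 39.6 j7 1.3955 tau7 -0.327
ang -0.3459 F [-2.9 -1.   6.4] T [-0.261  0.52   0.282] p [ 0.5414 -0.0408  0.0794] w 39.4 j7 1.3776 tau7 -0.511
29.2833
```

View pics/w29.png

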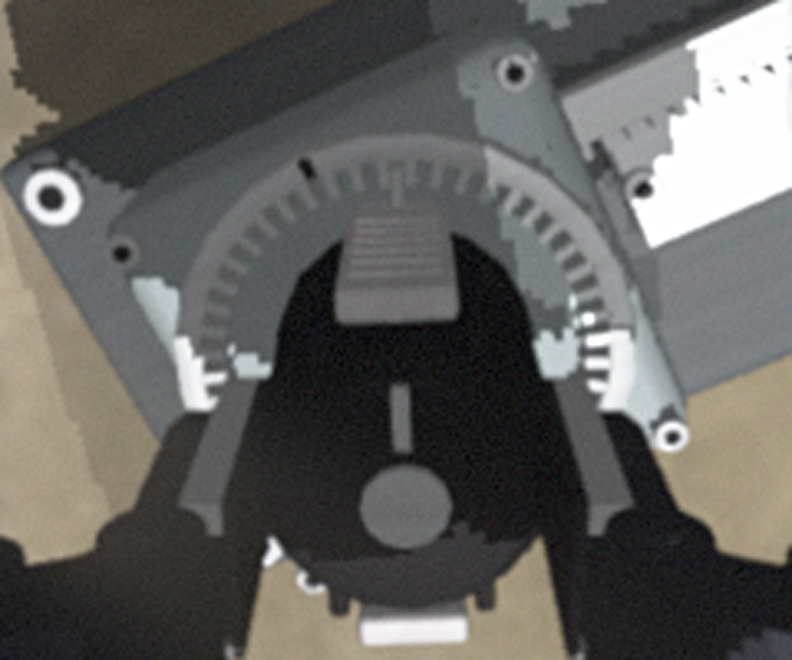

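```bash
python3 -m handwheel '[{"jaw":38,"delta_pos":[0,0,0],"turn":0.002},{"jaw":38,"delta_pos":[0,0,0],"turn":0.004},{"jaw":38,"delta_pos":[0,0,0],"turn":0.004}]' >/dev/null;python3 q.py
python3 - <<'E'
from h import *;import pickle
im=camera('wrist');crop(im,270,160,370,240,7.5,'pics/w30.png');print(get_obs()['clock'])
E
```

```text
ang -0.3335 F [-3.1 -0.2  6.3] T [-0.269  0.518  0.316] p [ 0.5414 -0.0408  0.0794] w 39.4 j7 1.3657 tau7 -0.461
29.5833
```

View pics/w30.png

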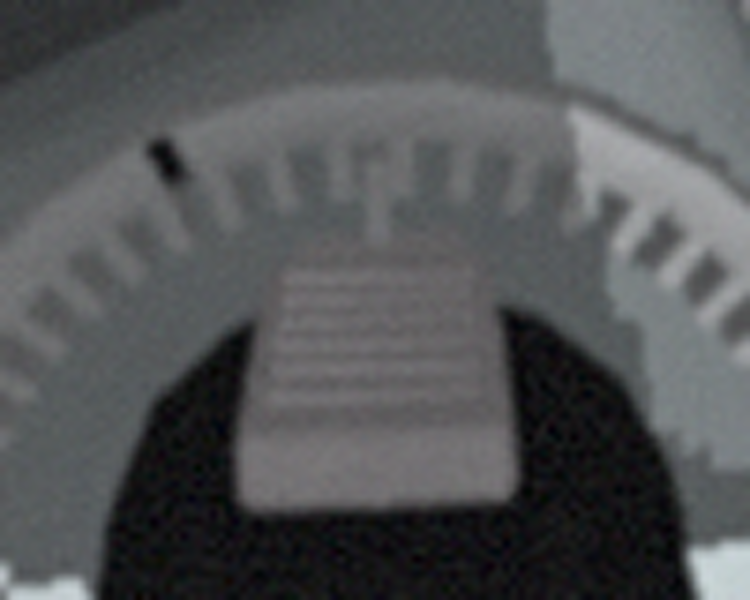

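The tongue of this tab now sits clearly in the gap between two teeth, at crop (375,180). I release the knob body and rise.

```bash
python3 -m handwheel '[{"jaw":41,"delta_pos":[0,0,0],"turn":-0.003},{"jaw":46,"delta_pos":[0,0,0],"turn":-0.005},{"jaw":56,"delta_pos":[0,0,0],"turn":-0.005},{"jaw":68,"delta_pos":[0,0,0],"turn":-0.005},{"jaw":72,"delta_pos":[0,0,0],"turn":-0.005}]' >/dev/null;python3 q.py
python3 -m handwheel '[{"jaw":72,"delta_pos":[0,0,-0.02],"turn":0},{"jaw":72,"delta_pos":[0,0,-0.05],"turn":0},{"jaw":72,"delta_pos":[0,0,-0.08],"turn":0},{"jaw":72,"delta_pos":[-0.01,0,-0.11],"turn":0},{"jaw":72,"delta_pos":[-0.01,0,-0.11],"turn":0},{"jaw":72,"delta_pos":[-0.01,0,-0.11],"turn":0}]' >/dev/null
python3 - <<'E'
from h import *;import pickle
o=get_obs();c=calibration('wrist');im=camera('wrist');np.save('w31.npy',im);pickle.dump((c,o),open('w31.pkl','wb'));crop(im,250,110,400,260,5,'pics/w31.png');print(get_obs()['clock'],o['position'])
im=camera('side');crop(im,240,130,340,250,5,'pics/s31.png')
im=camera('scene');crop(im,280,130,400,280,4,'pics/c31.png')
E
```

```text
ang -0.3491 F [-0.3 -0.3  0. ] T [-0.03  -0.015 -0.006] p [ 0.5409 -0.0406  0.0783] w 72.0 j7 1.3808 tau7 0.009
30.55 [ 0.5519944  -0.04207394  0.18996587]
```

View pics/w31.png

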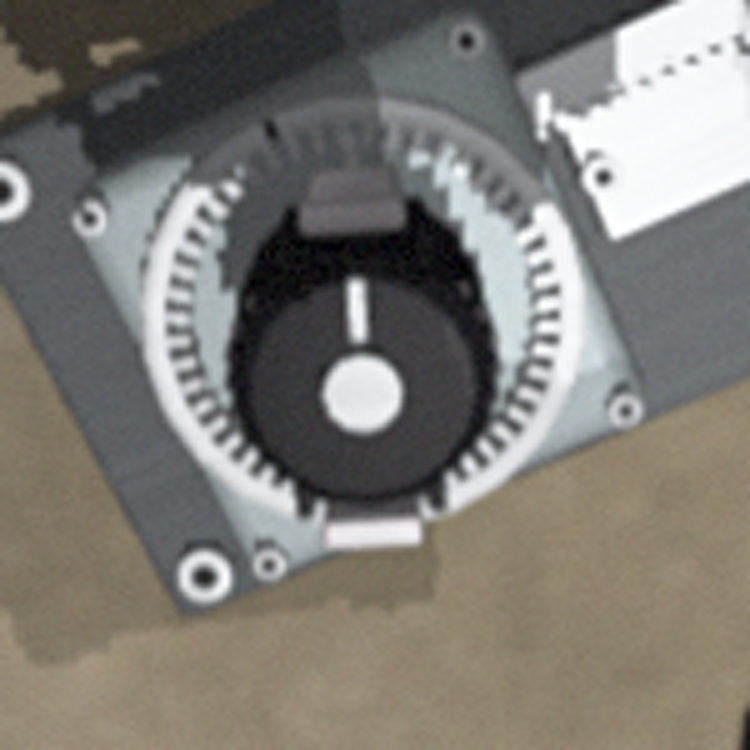

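View pics/s31.png

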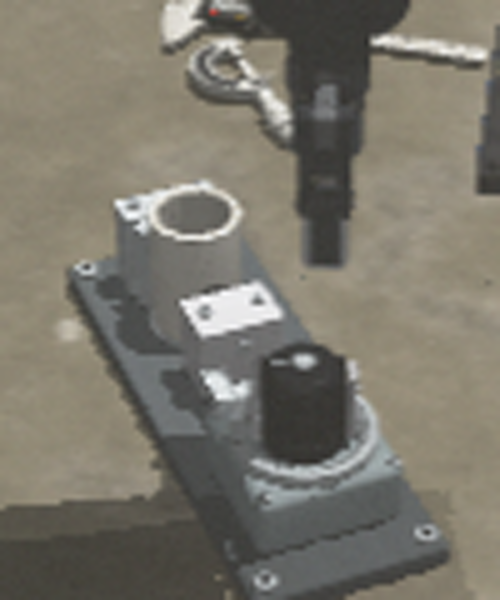

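View pics/c31.png

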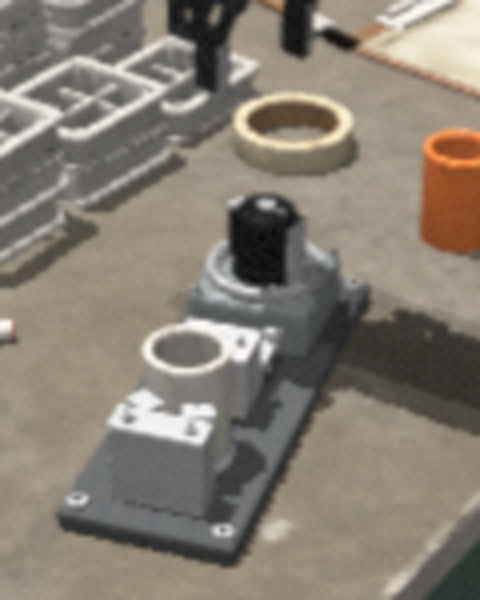

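```bash
python3 - <<'E'
from k import *;import pickle
c,o=pickle.load(open('w31.pkl','rb'));g=lambda x,y:(250+x/5,110+y/5)
A=onz(c,g(353,203),.098);Bb=onz(c,g(374,546),.098);K=onz(c,g(363,394),.104)
print('A',np.hypot(*(A-K)[:2]),'B',np.hypot(*(Bb-K)[:2]),'sum',np.hypot(*(A-Bb)[:2]))
im=np.load('w31.npy');print(proj(c,[.5413,-.0404,.104]))
a=knob(im,c,317,326,163,181);print(a)
d=(K-onz(c,g(357,282),.104));print('cap-mark angle',np.arctan2(d[1],d[0]))
im8=np.load('w8.npy');c8,o8=pickle.load(open('w8.pkl','rb'));print(knob(im8,c8,292,310,210,220)[0], 'knob', 1.075-np.arctan2(d[1],d[0]))
s=calibration('side');u=np.array([-.292,.957]);v=np.array([.957,.292]);nest=np.array([.49485,.11306])
for n,p in [('before',(200,217)),('now',(195,213))]:
    r=onz(s,(240+p[0]/5,130+p[1]/5),.093);d=r[:2]-nest;print(n,d@u,d@v)
E
```

```text
A 0.02799913387627685 B 0.02712226572409564 sum 0.05512038761216876
[[321.74729165 189.15262237]]
(np.float64(-0.05485466549317904), array([ 2,  3,  5, 13, 46], dtype=int32), array([ 0.5278498 , -0.03916355]))
cap-mark angle -0.08885839889558354
1.0694982240270525 knob 1.1638583988955835
before -0.00915405100001117 0.0003108816994418379
now -0.004456271153274209 -0.0009224751246562031
```

Tab faces measure 28.0 and 27.1 mm from the axis, together 55.1 (56 = fully out; my error is about 0.7 mm). Knob about 1.16 rad, bushing moved 4.7 mm into the V. There is plenty of time, so I turn the wrist half round to see the other tongue too.

```bash
python3 -m handwheel '[{"jaw":85,"delta_pos":[0.01,0,0],"turn":0.04},{"jaw":85,"delta_pos":[0.01,0,0],"turn":0.08},{"jaw":85,"delta_pos":[0.01,0,0],"turn":0.12},{"jaw":85,"delta_pos":[0.01,0,0],"turn":0.16},{"jaw":85,"delta_pos":[0.01,0,0],"turn":0.2},{"jaw":85,"delta_pos":[0.01,0,0],"turn":0.24},{"jaw":85,"delta_pos":[0.01,0,0],"turn":0.28},{"jaw":85,"delta_pos":[0.01,0,0],"turn":0.32},{"jaw":85,"delta_pos":[0.01,0,0],"turn":0.36},{"jaw":85,"delta_pos":[0.01,0,0],"turn":0.4}]' >/dev/null
python3 -m handwheel '[{"jaw":85,"delta_pos":[0,0,0],"turn":0.04},{"jaw":85,"delta_pos":[0,0,0],"turn":0.08},{"jaw":85,"delta_pos":[0,0,0],"turn":0.12},{"jaw":85,"delta_pos":[0,0,0],"turn":0.16},{"jaw":85,"delta_pos":[0,0,0],"turn":0.2},{"jaw":85,"delta_pos":[0,0,0],"turn":0.24},{"jaw":85,"delta_pos":[0,0,0],"turn":0.28},{"jaw":85,"delta_pos":[0,0,0],"turn":0.32},{"jaw":85,"delta_pos":[0,0,0],"turn":0.36},{"jaw":85,"delta_pos":[0,0,0],"turn":0.4}]' >/dev/null
python3 -m handwheel '[{"jaw":85,"delta_pos":[0,0,0.02],"turn":0.04},{"jaw":85,"delta_pos":[0,0,0.04],"turn":0.08},{"jaw":85,"delta_pos":[0,0,0.06],"turn":0.12},{"jaw":85,"delta_pos":[0,0,0.07],"turn":0.16},{"jaw":85,"delta_pos":[0,0,0.07],"turn":0.2},{"jaw":85,"delta_pos":[0,0,0.07],"turn":0.2},{"jaw":85,"delta_pos":[0,0,0.07],"turn":0.2}]' >/dev/null; python3 q.py
python3 - <<'E'
from h import *;import pickle
im=camera('wrist');crop(im,250,110,400,230,5,'pics/w32.png');print(get_obs()['clock'])
E
```

```text
ang 2.7754 F [ 0.2 -0.3  0.9] T [ 0.057 -0.06  -0.022] p [ 0.5403 -0.0406  0.1176] w 85.1 j7 -1.6759 tau7 -1.036
32.95
```

View pics/w32.png

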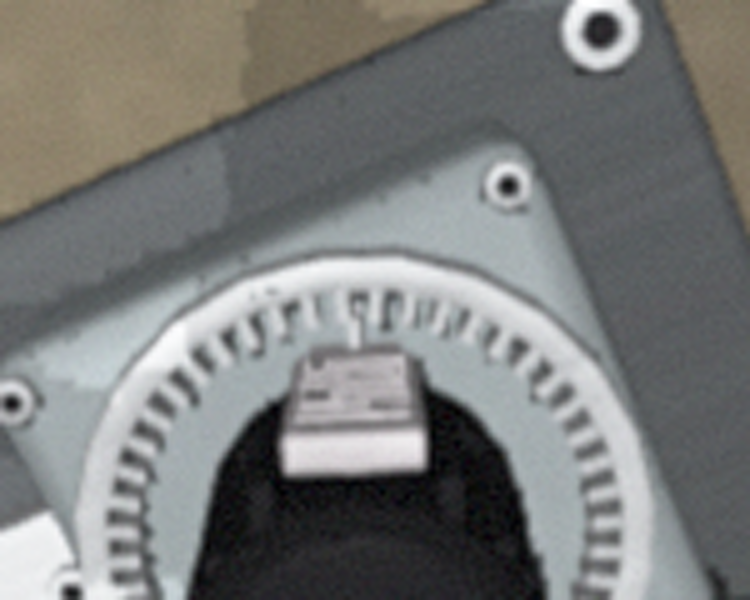

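This tongue too sits in a notch, at crop (357,320), with dark gaps on both sides. I rise clear and take a last look.

```bash
python3 -m handwheel '[{"jaw":85,"delta_pos":[0,0,-0.03],"turn":0},{"jaw":85,"delta_pos":[0,0,-0.07],"turn":0},{"jaw":85,"delta_pos":[0,0,-0.11],"turn":0},{"jaw":85,"delta_pos":[0,0,-0.13],"turn":0},{"jaw":85,"delta_pos":[0,0,-0.13],"turn":0},{"jaw":85,"delta_pos":[0,0,-0.13],"turn":0},{"jaw":85,"delta_pos":[0,0,-0.13],"turn":0}]' >/dev/null; python3 q.py
python3 - <<'E'
from h import *
im=camera('scene');crop(im,220,130,400,310,4,'pics/c33.png')
im=camera('side');crop(im,240,100,400,250,4,'pics/s33.png');print(get_obs()['clock'])
E
```

```text
ang 2.777 F [-1.1  0.5 -1.2] T [-0.007  0.003  0.004] p [ 0.5405 -0.0406  0.2476] w 85.1 j7 -1.689 tau7 0.05
33.6333
```

View pics/c33.png

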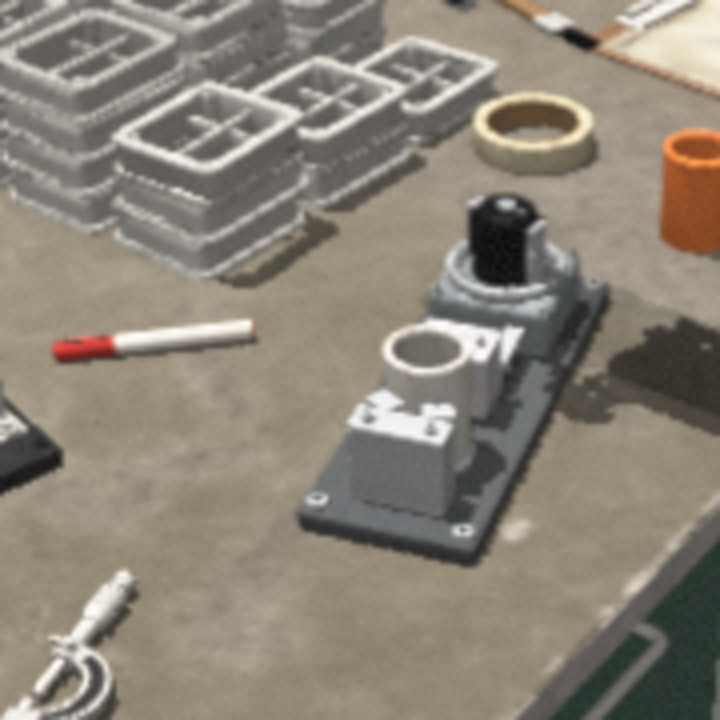

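View pics/s33.png

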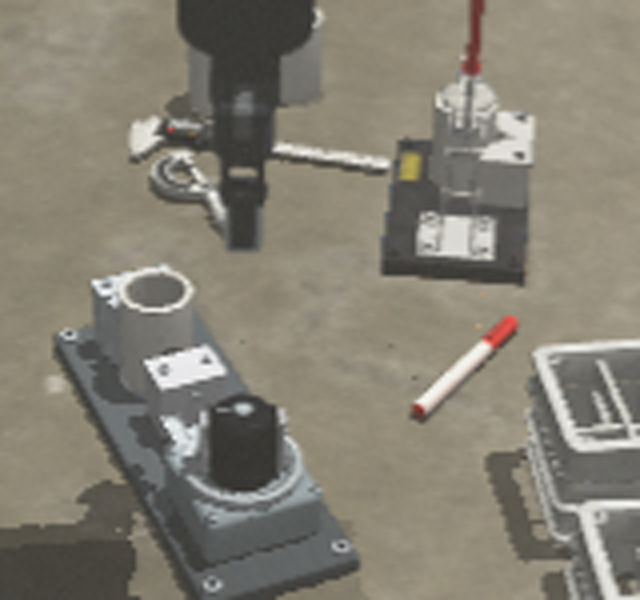

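The bushing stands upright in the V, the jaw is up against it, the tabs are out, and the micrometer and marker are undisturbed.

```bash
python3 - <<'E'
from workcell import hand_in
print(hand_in())
E
```

```text
the job is handed in; nothing more can be done
None
```

I stood the steel bushing on the rest and clamped it in the V. The knob is locked in notch 9 (nominal 1.178 rad), with the gripper clear, and I handed the job in at about 34 s. There is no verdict back.

**How it went:**
- **First rise:** I felt the knob's moment rise at about 1.04–1.06 rad, so notch 9 is roughly 0.12 rad past it. The moment there was 0.26–0.37 N m. I could not measure the plunger force; from the spring figures I expect about 19 N.
- **Two failed releases:** both times the knob slipped back to notch 8 when I let go. The third time I kept one tab pressed by side force, so the other tab locked first.
- **One tab caught on a tooth:** the tab I had kept pressed then stayed about 2 mm in. I gripped the plain knob body and turned it slightly clockwise, and that tab dropped in too.

**Last checks:**
- **Tabs:** close-up pictures show both tongues in notches. I measured 55.1 mm over both tabs against 56 mm fully out, which is within my error.
- **Knob angle:** I read 1.13–1.16 rad from its mark, against about 1.163 at the play end of notch 9.
- **Bushing:** upright, and it moved about 4.7 mm into the V. The side camera still puts it 4.5 mm short of the nest, but that camera read the empty rest about 3.6 mm short as well. I therefore judged it home, which is not independently confirmed.
- **Other items:** the micrometer and marker look unmoved in the pictures.

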